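# Unpack the antenna analyser

## Robot

A 6-joint arm with a two-finger parallel gripper is mounted at the origin on the work surface. World frame = base frame: x ahead of the robot, y to its left, z up, the work surface at z = 0. Lengths are in mm, angles in rad, forces in N, time in s.
With the tool pointing down it reaches from about 400 to 925 mm from the base axis. Payload 12.5 kg.
Tool frame: the origin (TCP) lies at the very end of the fingers, on their centre line; the grasp point (between the pads) lies 19 mm behind it; z points along the fingers, y is the line along which they close (so a half turn about z gives the same grasp; the last joint's range is limited). The gripper opens to 95 mm and grips with 3 to 60 N. Pads are 20 mm wide; open, the fingers measure 119 mm over their backs; the gripper's body (75 mm by 180 mm) begins 59 mm behind the grasp point.
Start: joints at [1.225, 0.491, 1.559, -0, 1.092, -0.106], TCP at [148.424, 607.138, 214.661] pointing down, gripper open.
Joint ranges: [-3.1, 3.1], [-0.84, 2.19], [0.05, 2.79], [-1.13, 4.28], [0.06, 2.93], [-2.69, 2.69]. Speed limits (rad/s): [2.22, 2.22, 2.79, 3.14, 3.14, 3.14].

## Interface

Orientations are given as a rotation vector (axis times angle).
In Python, from workcell import * gives the robot as it stands.
- The arm moves only by the tool arm_command, never from a script. Its argument "steps" is a list of rows, each an object of numbers: "x", "y", "z": the shift along the tool's x, y, z in mm; "wx", "wy", "wz": the turn, a rotation vector about the tool's x, y, z in degrees; "grip": the opening, from 0 (shut) to 1 (fully open). A call has 1 to 10 rows; each row is the pose to reach, as a shift and turn from the pose commanded when the call began, along the tool's axes at that moment; what a row does not reach only later rows make up. A row lasts 1/12 s, in which the tool goes at most 41.7 mm and 7.16 degrees, less where a joint would pass 70% of its speed; a pose out of reach is approached as far as the arm can. A call with a gripper value outside its range is refused whole. The fingers move at their own pace and stop on an object; "squeeze" is the grip in N (left out, the last holds). Time passes only in rows, so rows that repeat a pose let the fingers close. It gives the time, the measured TCP pose, the force, the opening and the grip force at its end, in the units of the state.
- get_obs(): the state, without advancing time (a new reading comes with each control period).
- snapshot(name): name is "scene" or "top"; returns the picture (384x512x3 uint8, red, green, blue); there is no depth.
- calibration(name): a dict with "vfov" (degrees; the focal length in pixels is half the picture's height over the tangent of half this angle, whatever the lens; pixels are square), "cx", "cy" (the principal point, pixels), "position" and "attitude" of the camera in the world. Camera axes: x right, y up, looking along -z (the intrinsics and any distortion apply to the point x, -y, -z); pixel columns grow to the right and rows downward; lengths in mm; the calibration is good to about 2 mm. A picture is of the moment at which its call begins. calibration takes no time and is no camera call.
- sign_off(): hands the job in; it is judged then, once.
Trained networks look in the newest picture that a camera, given by its name, has taken for a name from the list of things; names that differ only in an ending like _2 or _b are one class to them, and where a whole thing is asked for, a point or a joint stands for the part that bears it (a point fixed in the world has none). Each returns a list of dicts, best first, with "score" (0 to 1); they miss things now and then, are a little off and sometimes report something else, mostly with a low value. They report only what shows in the picture. A call takes as long as a camera call. They do not tell look-alikes from the thing itself.
- find_in(name, camera): "box" ([left, top, right, bottom] in pixels, round what is visible of it).
- landmark_of(name, camera): "location" ([column, row] in pixels: a listed point, or the origin of a listed thing).
The state is a dict: "t": time; "joint_pos": joint angles; "qvel": joint speeds; "joint_torque": joint torques, N m; "eef_pos": TCP position; "eef_rot": TCP orientation; "wrist_force": force on the tool from outside, world axes, zero at the start; "moment": the same for the moment, N m; "opening": opening from 0.0 (shut) to 1.0 (fully open); "gripper_force": force on a finger pad.
Only numpy, scipy, OpenCV 4.12 (cv2) and the standard library are available. Lean on these libraries where they do the work, as an engineer would, in place of code of your own. Each camera call takes 0.05 s, during which the arm holds its last target. There are 200 camera calls.

## Task

The handheld antenna analyser lies face down in the foam of the open case. Lift its connector end first, tilting it up by about 30 degrees while its other end stays down in the foam, and only then take it out; turn it over and set it down gently, face up, with its whole body on the blue mat. Then close the case lid fully, and leave everything else where it is.

Things in the scene. Friction and masses are not known exactly. Their poses are not given: they have to be found in the camera images.
- analyser_mid (a point): Centre of the handheld antenna analyser, a yellow box 150 x 56 x 34 mm (x, y, z), 0.29 to 0.45 kg. A steel connector, 16 mm across, 18 mm long, stands out of its +x end; its -x (foot) end is flat and it stands upright on it. +z comes out of its dark back, the face (blue screen, pale keys) is on the -z side: z points up at the start (face down), straight down when face up.
- analyser_head (a point): Centre of the analyser's +x (connector) end face, 75 mm from its centre; the connector begins here.
- analyser_foot (a point): Centre of the analyser's flat -x (foot) end face, 75 mm from its centre.
- case: Olive instrument case, fixed, 220 x 250 mm (x, y), 80 mm high at the rim; origin under its centre on the table. Filled with dark foam up to 78 mm. The analyser lies along case y, connector end to +y, its centre near case (-22, -6) mm, 4 mm proud of the foam. The lid is hinged along the case's -y side. A spare battery lies in a second cutout near case x = 72 mm.
- case_notch (a point): Midpoint between two finger notches in the foam, at foam height (78 mm), case (-22, 34) mm: 40 mm from the analyser's centre towards its connector. The notches lie on both long sides of the analyser, case y -4 to 71 mm, each 32 mm wide sideways from the cutout, and reach down to 20 mm above the table.
- case_foot_rest (a point): Where the centre of the analyser's foot end lies at the start, 65 mm above the table (case (-22, -81) mm). The cutout is 154 mm long, case y -83 to 71 mm, and 59 mm wide, floor 48 mm above the table, so 1.5 to 2 mm free all round; a slot for the connector runs on to y = 95 mm.
- case_lid (a joint): Lid angle in rad: 0 fully closed, about 1.7 standing open, 1.95 stop. The hinge is stiff: the lid stays at any angle; 2 to 5 N at its free edge moves it.
- lid_hinge (a point): Middle of the lid's hinge line, at the case rim (80 mm high, case y = -125 mm); the hinge runs along case x.
- lid_edge (a point): Middle of the lid's free edge on its outer side, 250 mm from the hinge line and 24 mm to the outer side of the hinge plane. The lid is a tray 220 x 250 x 26 mm with a flat outer face; closed, its top is 106 mm above the table.
- mat: Blue rubber mat, fixed, 180 x 240 mm (x, y), 4 mm thick; origin under its centre on the table.
- battery: Spare battery, dark block 88 x 38 x 22 mm, lying in its own cutout in the case; leave it there. Origin under its centre.
- morse_key: Loose steel and brass morse key with red paddles, 80 x 65 mm, 45 mm high; bystander. Origin under its centre.
- mug: Loose blue mug, 80 mm across, 92 mm high; bystander. Origin under its centre.
- pen_pot: Loose green pen pot with pens, 76 mm across, 145 mm high; bystander. Origin under its centre.
- mouse: Loose black computer mouse, 105 x 58 mm, 33 mm high; bystander. Origin under its centre.
- headset: Loose black headset lying down, 170 x 170 mm, up to 72 mm high; bystander. Origin at the middle of its band's arc, on the table.
- analyser: The same analyser; origin at the centre of its face (the side with the screen), same axes as analyser_mid.
There are look-alikes about, which are no part of the job. What is shaped like the analyser but purple, red or turquoise is not meant.

How it is judged (in metres and radians):
On the way, in this order (a step that is already met when the one before it is completed fails the run):
1. the analyser's connector end is lifted (tilted at least 0.3 rad) while its foot end is still down in its cutout (angle between analyser_mid's own x axis and vertical below 1.27 rad and z of analyser_foot in the frame of case below 0.085 m and horizontal distance between analyser_foot and case_foot_rest below 0.03 m), for 0.1 s.
2. the analyser lies at rest face up on the mat, both its ends over the mat (angle between analyser_mid's own z axis and vertical above 3.04 rad and x of analyser_head in the frame of mat between -0.09 and 0.09 m and y of analyser_head in the frame of mat between -0.12 and 0.12 m and x of analyser_foot in the frame of mat between -0.09 and 0.09 m and y of analyser_foot in the frame of mat between -0.12 and 0.12 m and z of analyser_mid in the frame of mat below 0.026 m and contact force between analyser and the fingers below 0.1 N), for 0.3 s.
3. the case lid is closed (value of joint case_lid below 0.04 rad), for 0.2 s.
At the end, for the whole second after the job is handed in: The analyser lies flat on the blue mat (within 0.1 rad of level), face up, with both ends of its body over the mat, and the case lid is closed to within 0.04 rad (angle between analyser_mid's own z axis and vertical above 3.04 rad and x of analyser_head in the frame of mat between -0.09 and 0.09 m and y of analyser_head in the frame of mat between -0.12 and 0.12 m and x of analyser_foot in the frame of mat between -0.09 and 0.09 m and y of analyser_foot in the frame of mat between -0.12 and 0.12 m and z of analyser_mid in the frame of mat below 0.026 m and value of joint case_lid below 0.04 rad); the robot touches nothing.
It fails at once if the analyser is slammed down or pressed hard (over 60 N against the mat or the table) (contact force between analyser and mat above 60 N or contact force between analyser and table above 60 N).
It fails at once if the analyser is dropped or topples over (let go, it moves faster than 0.5 m/s, as in a flat fall of about 13 mm) (contact force between analyser and the fingers below 0.1 N and linear speed of analyser above 0.5 m/s).
It fails at once if a bystander is pushed more than 25 mm (distance of any of morse_key, mug, pen_pot, mouse, headset from where it was at the start of the episode above 0.025 m).
It fails at once if the spare battery is moved more than 15 mm (distance of battery from where it was at the start of the episode above 0.015 m).
It also fails if it takes over 72 s, if anything falls off the work surface, if the arm or the gripper's body presses on something with over 40 N, if the wrist force passes 120 N, or if a joint passes its speed limit or range.

## Working session

There is one attempt and no reset: what is moved stays moved. The work goes in short steps, Python scripts to look and compute and a tool call to move; the robot and the scene stay as the last step left them, time stands still between calls to the robot, and variables do not carry over. Pictures are saved under pics/ and viewed, at most 10 in all, crops included, and the job is handed in when it is done.

Besides the shell and the picture viewer there is one more tool, called after "Emit:" by a JSON object that holds its "api" and its "payload", one argument or row to a line. arm_command: Moves the arm, as the interface text tells. Its arguments: {"type":"object","properties":{"steps":{"type":"array","items":{"type":"object","properties":{"x":{"type":"number"},"y":{"type":"number"},"z":{"type":"number"},"wx":{"type":"number"},"wy":{"type":"number"},"wz":{"type":"number"},"grip":{"type":"number"}}}},"squeeze":{"type":"number"}},"required":["steps"]}

```bash
mkdir -p pics
cat > h.py <<'E'
from workcell import *
import numpy as np, cv2
from scipy.spatial.transform import Rotation as R
E
python3 - <<'E'
from h import *
for n in("scene","top"):
    im=snapshot(n); cv2.imwrite(f"pics/{n}0.png",im[:,:,::-1]); print(n,calibration(n))
    for k in("case","analyser_mid","analyser_head","analyser_foot","case_notch","lid_hinge","lid_edge","mat","mug","pen_pot","morse_key","mouse","headset"):
        print(k,[(np.round(d["location"]).tolist(),round(d["score"],2)) for d in landmark_of(k,n)][:4])
o=get_obs();print(o)
E
```

```text
scene {'vfov': 57.48089054938191, 'cx': 259.1215935572702, 'cy': 191.7886416078115, 'position': array([1340.81019849, -409.32931581,  962.22654512]), 'attitude': array([0.74269519, 0.45555527, 0.98027776])}
case [([192.0, 239.0], 0.64)]
analyser_mid [([188.0, 306.0], 0.89), ([181.0, 219.0], 0.81), ([153.0, 194.0], 0.77), ([250.0, 185.0], 0.75)]
analyser_head [([204.0, 314.0], 0.79), ([232.0, 181.0], 0.78), ([142.0, 186.0], 0.7), ([305.0, 206.0], 0.6)]
analyser_foot [([165.0, 295.0], 0.93), ([204.0, 211.0], 0.69), ([269.0, 185.0], 0.68), ([163.0, 235.0], 0.62)]
case_notch [([194.0, 215.0], 0.83), ([150.0, 244.0], 0.51)]
lid_hinge [([291.0, 157.0], 0.7), ([150.0, 242.0], 0.63), ([304.0, 207.0], 0.49)]
lid_edge [([117.0, 189.0], 0.82), ([149.0, 243.0], 0.3), ([361.0, 201.0], 0.26)]
mat [([304.0, 208.0], 0.95)]
mug [([365.0, 199.0], 0.69)]
pen_pot [([285.0, 270.0], 0.75), ([120.0, 193.0], 0.58)]
morse_key [([115.0, 228.0], 0.85), ([192.0, 240.0], 0.35)]
mouse [([293.0, 158.0], 0.48)]
headset []
top {'vfov': 54.139343941839556, 'cx': 256.54541349134, 'cy': 194.6037275999126, 'position': a
[... 914 characters left out ...]
't': 1.4, 'joint_pos': array([ 1.22538201e+00,  4.90893601e-01,  1.55890897e+00,  6.27809523e-07,
        1.09169724e+00, -1.05575439e-01]), 'qvel': array([-1.04448232e-03,  1.26667655e-03, -2.05848293e-05, -3.01735346e-04,
        1.56350632e-03,  6.73482607e-04]), 'joint_torque': array([-7.70234310e-04, -6.12470555e+01, -2.58426976e+01,  6.92986976e-02,
        4.45809576e-02,  1.40241866e-05]), 'eef_pos': array([148.43383221, 607.13213437, 214.66182779]), 'eef_rot': array([3.75833754e-01, 3.11901047e+00, 1.42350660e-04]), 'wrist_force': array([-0.05025161, -0.08997851,  0.17981498]), 'moment': array([0.02762016, 0.01277218, 0.0133568 ]), 'gripper_force': 0.0, 'opening': 0.997517032019034}
```

View pics/scene0.png

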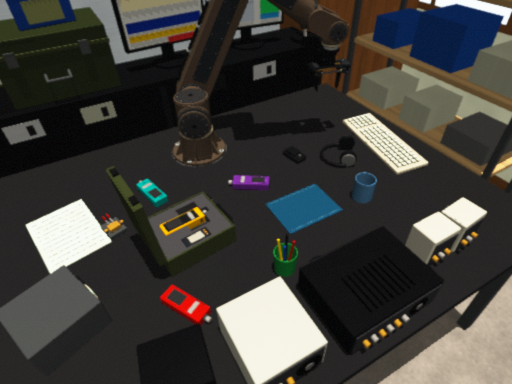

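View pics/top0.png

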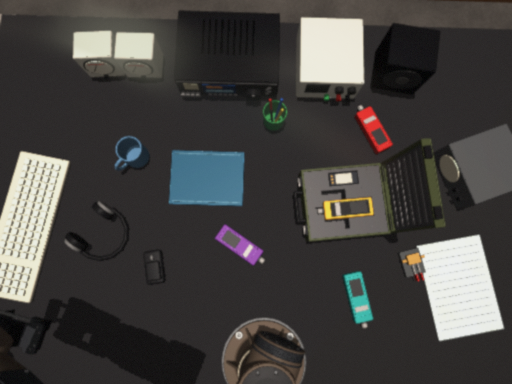

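The top picture shows the analyser candidates: yellow in the case foam (348,208), purple (240,245), red (374,130) and turquoise (358,297). Only the yellow one fits, being yellow and lying in the open case. The mat is at (208,178), the lid stands open at (415,188), the pen pot is at (275,117) and the mug at (128,152). I'll confirm in an enlarged crop.

```bash
cat >> h.py <<'E'
def proj(n,p):
    c=calibration(n); q=R.from_rotvec(c["attitude"]).inv().apply(np.atleast_2d(p)-c["position"])
    f=192/np.tan(np.radians(c["vfov"]/2))
    return np.c_[c["cx"]+f*q[:,0]/-q[:,2], c["cy"]-f*q[:,1]/-q[:,2]]
def ray(n,uv,z):
    c=calibration(n); f=192/np.tan(np.radians(c["vfov"]/2)); uv=np.atleast_2d(uv)
    d=R.from_rotvec(c["attitude"]).apply(np.c_[(uv[:,0]-c["cx"])/f,-(uv[:,1]-c["cy"])/f,-np.ones(len(uv))])
    return c["position"]+d*((z-c["position"][2])/d[:,2])[:,None]
E
python3 - <<'E'
from h import *
im=cv2.imread("pics/top0.png"); c=im[130:255,285:445]; cv2.imwrite("pics/c1.png",cv2.resize(c,None,fx=5,fy=4.8 and 5,interpolation=cv2.INTER_CUBIC)[:600])
hsv=cv2.cvtColor(im,cv2.COLOR_BGR2HSV)
def rect(lo,hi,x0,y0,x1,y1,z):
    m=cv2.inRange(hsv,lo,hi); k=np.zeros_like(m);k[y0:y1,x0:x1]=m[y0:y1,x0:x1]
    p=np.argwhere(k)[:,::-1].astype(np.float32)
    P=ray("top",p,z)[:,:2].astype(np.float32); r=cv2.minAreaRect(P); print(r,cv2.boxPoints(r).round().tolist(),p.min(0),p.max(0))
rect((95,100,60),(120,255,255),160,140,255,215,4)
rect((18,130,100),(35,255,255),315,190,380,225,82)
print({k:np.round(ray("top",uv,z)[0]) for k,uv,z in[("mug",(129,152),46),("pot",(275,117),100),("mouse",(154,267),15),("key",(411,263),20),("purp",(239,245),15),("headset",(97,232),30),("turq",(358,297),20)]})
E
```

```text
((569.8279418945312, 200.6741943359375), (241.86907958984375, 182.06130981445312), 89.93264770507812) [[479.0, 80.0], [661.0, 80.0], [661.0, 322.0], [479.0, 322.0]] [169. 150.] [244. 205.]
((472.5159912109375, -245.343017578125), (58.58707046508789, 151.57839965820312), 7.550465106964111) [[434.0, -174.0], [453.0, -324.0], [512.0, -317.0], [492.0, -166.0]] [323. 197.] [373. 219.]
{'mug': array([638., 448.,  46.]), 'pot': array([749., -15., 100.]), 'mouse': array([276., 352.,  15.]), 'key': array([ 310., -459.,   20.]), 'purp': array([352.,  87.,  15.]), 'headset': array([380., 534.,  30.]), 'turq': array([ 201., -290.,   20.])}
```

View pics/c1.png

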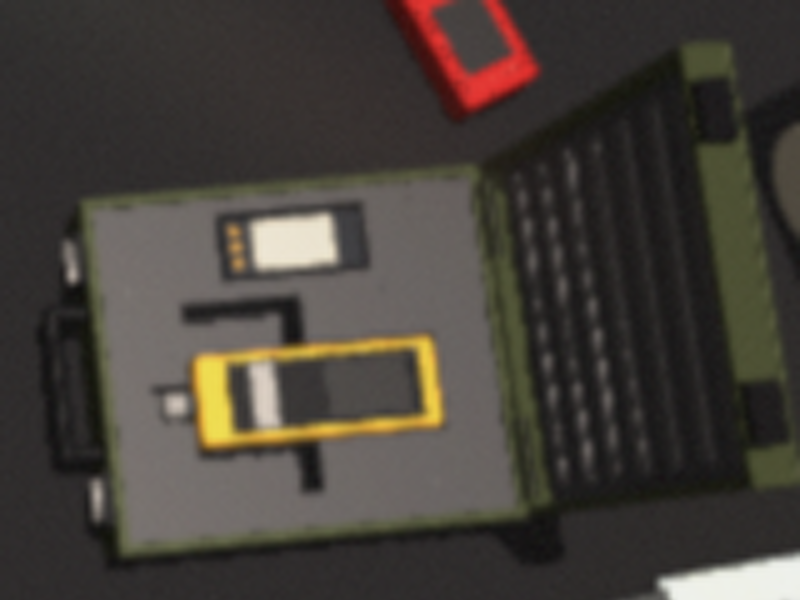

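The crop shows the yellow analyser in the foam, its connector at crop (175,405), notches on both sides of that half, and the battery at (295,240). This is the one meant. Now a helper that turns world targets into tool-frame moves.

```bash
cat >> h.py <<'E'
import json
th=np.radians(7.5); XC=np.array([np.cos(th),np.sin(th),0]); YC=np.array([-np.sin(th),np.cos(th),0]); UP=np.array([0,0,1.])
C0=np.array([472.5,-245.3,0])+22*XC+6*YC
def cw(x,y,z): return C0+x*XC+y*YC+z*UP
def tool(z,y): # rotation with given tool z, y
    z=z/np.linalg.norm(z); y=y-z*(y@z); y/=np.linalg.norm(y); return R.from_matrix(np.c_[np.cross(y,z),y,z])
def rel(p,Rt,o=None):
    o=o or get_obs(); R0=R.from_rotvec(o["eef_rot"]); d=R0.inv().apply(p-o["eef_pos"]); w=np.degrees((R0.inv()*Rt).as_rotvec())
    print("xyz",d.round(1),"w",w.round(1),"dist",round(np.linalg.norm(d)),"ang",round(np.linalg.norm(w)))
def log():
    o=get_obs(); open("log.jsonl","a").write(json.dumps([o["joint_pos"].tolist(),o["eef_pos"].tolist(),o["eef_rot"].tolist()])+"\n"); return o
E
python3 - <<'E'
from h import *
log()
print(C0,cw(-22,34,78))
for s in(1,-1):
    rel(cw(-22,34,230),tool(-UP,s*XC))
E
```

```text
[ 493.5286298 -236.4797546    0.       ] [ 467.27895231 -205.64220555   78.        ]
xyz [-502.8 -713.8  -15.4] w [ 0.  -0.  68.8] dist 873 ang 69
xyz [-502.8 -713.8  -15.4] w [   0.     0.  -111.2] dist 873 ang 111
```

Emit:
{"api": "arm_command", "payload": {
  "steps": [
    {"x":-395,"y":-219,"z":-35,"wz":30},
    {"x":-395,"y":-219,"z":-35,"wz":30},
    {"x":-395,"y":-219,"z":-35,"wz":30},
    {"x":-395,"y":-219,"z":-35,"wz":30},
    {"x":-395,"y":-219,"z":-35,"wz":30},
    {"x":-395,"y":-219,"z":-35,"wz":30},
    {"x":-395,"y":-219,"z":-35,"wz":30},
    {"x":-395,"y":-219,"z":-35,"wz":30},
    {"x":-395,"y":-219,"z":-35,"wz":30},
    {"x":-395,"y":-219,"z":-35,"wz":30}
  ]
}}

```text
$.steps[0]: bad value
```

Run:
```python
from h import *
o=log();print(o["eef_pos"],o["joint_pos"],o["t"])
d=-UP*np.cos(np.radians(35))-YC*np.sin(np.radians(35))
rel(cw(-22,34,65)-d*110,tool(d,XC))
```

```text
[148.43383221 607.13213437 214.66182779] [ 1.22538201e+00  4.90893601e-01  1.55890897e+00  6.27809523e-07
  1.09169724e+00 -1.05575439e-01] 1.4
xyz [-479.9 -655.    59.5] w [ 21.  -30.6  66.5] dist 814 ang 76
```

Emit:
{"api": "arm_command", "payload": {
  "steps": [
    {"x":-40,"y":-22,"z":-3,"wx":0,"wy":0,"wz":3,"grip":0.84},
    {"x":-80,"y":-44,"z":-7,"wx":0,"wy":0,"wz":6,"grip":0.84},
    {"x":-120,"y":-66,"z":-10,"wx":0,"wy":0,"wz":9,"grip":0.84},
    {"x":-160,"y":-88,"z":-14,"wx":0,"wy":0,"wz":12,"grip":0.84},
    {"x":-200,"y":-110,"z":-18,"wx":0,"wy":0,"wz":15,"grip":0.84},
    {"x":-240,"y":-132,"z":-21,"wx":0,"wy":0,"wz":18,"grip":0.84},
    {"x":-280,"y":-154,"z":-25,"wx":0,"wy":0,"wz":21,"grip":0.84},
    {"x":-320,"y":-176,"z":-28,"wx":0,"wy":0,"wz":24,"grip":0.84},
    {"x":-360,"y":-198,"z":-32,"wx":0,"wy":0,"wz":27,"grip":0.84},
    {"x":-395,"y":-219,"z":-35,"wx":0,"wy":0,"wz":30,"grip":0.84}
  ]
}}

```text
t: 2.23
eef_pos: [455.2, 324.0, 247.3]
eef_rot: [1.174, 2.914, 0.001]
wrist_force: [0.3, 0.8, -0.2]
opening: 0.838
gripper_force: 0.0
```

Run:
```python
from h import *
o=log();print(o["eef_pos"],o["joint_pos"],o["t"])
d=-UP*np.cos(np.radians(35))-YC*np.sin(np.radians(35))
rel(cw(-22,34,65)-d*110,tool(d,XC))
```

```text
[455.21298606 324.02142776 247.27092283] [ 5.00321602e-01  3.63608563e-01  1.68132984e+00  1.50479671e-04
  1.09600913e+00 -3.04494314e-01] 2.2333
xyz [-326.6 -334.    92. ] w [ 11.8 -33.7  37.4] dist 476 ang 52
```

Emit:
{"api": "arm_command", "payload": {
  "steps": [
    {"x":-28,"y":-29,"z":0,"wx":1,"wy":-3,"wz":4,"grip":0.84},
    {"x":-56,"y":-57,"z":0,"wx":2,"wy":-6,"wz":7,"grip":0.84},
    {"x":-85,"y":-86,"z":0,"wx":3,"wy":-9,"wz":10,"grip":0.84},
    {"x":-112,"y":-115,"z":5,"wx":4,"wy":-12,"wz":13,"grip":0.84},
    {"x":-140,"y":-143,"z":10,"wx":5,"wy":-15,"wz":17,"grip":0.84},
    {"x":-168,"y":-172,"z":20,"wx":6,"wy":-18,"wz":20,"grip":0.84},
    {"x":-196,"y":-200,"z":25,"wx":7,"wy":-21,"wz":24,"grip":0.84},
    {"x":-224,"y":-229,"z":30,"wx":8,"wy":-24,"wz":27,"grip":0.84},
    {"x":-250,"y":-256,"z":35,"wx":9,"wy":-27,"wz":30,"grip":0.84},
    {"x":-275,"y":-282,"z":40,"wx":10,"wy":-30,"wz":33,"grip":0.84}
  ]
}}

```text
t: 3.07
eef_pos: [457.4, -70.0, 207.0]
eef_rot: [1.684, 2.089, -0.485]
wrist_force: [0.8, -0.3, 0.1]
opening: 0.842
gripper_force: 0.0
```

```bash
cat >> h.py <<'E'
from scipy.optimize import least_squares
def fk(q,g,full=False):
    d1,a1,L2,a3,L3,dt=g[:6]; Rz=lambda a:R.from_euler("z",a); Ry=lambda a:R.from_euler("y",a)
    Ra=Rz(q[0]); p=Ra.apply([a1,0,d1]); Rb=Ra*Ry(q[1]); p=p+Rb.apply([0,0,L2]); Rc=Rb*Ry(q[2]); e=p; p=p+Rc.apply([a3,0,L3]); w=p
    Rd=Rc*Rz(q[3])*Ry(q[4])*Rz(q[5]+(g[6] if len(g)>6 else 0)); p=p+Rd.apply([0,0,dt]); return (p,Rd,e,w) if full else (p,Rd)
def fit():
    D=[json.loads(l) for l in open("log.jsonl")]
    def f(g):
        r=[]
        for q,p,rv in D:
            P,Q=fk(q,g); r+=[*(P-p),*(200*(Q.inv()*R.from_rotvec(rv)).as_rotvec())]
        return r
    s=[least_squares(f,[300,0,460,0,460,250,y]) for y in(0,1.57,-1.57,3.1)]; s=min(s,key=lambda s:s.cost); return s
E
python3 - <<'E'
from h import *
o=log();print(o["eef_pos"],o["joint_pos"],o["t"])
d=-UP*np.cos(np.radians(35))-YC*np.sin(np.radians(35))
rel(cw(-22,34,65)-d*80,tool(d,XC))
s=fit();print(s.x.round(3),s.cost)
E
```

```text
[457.41483918 -70.01248684 206.97917418] [ 0.00643814  0.29189725  2.0578153  -0.75642721  0.83930688  0.32451732] 3.0667
xyz [-36.2 -14.1 111.7] w [ 1.9 -3.7  4.2] dist 118 ang 6
[ 37.541  68.211 586.292  47.118 336.57  142.878   1.571] 6515.413706686887
```

Run:
```python
from h import *
D=[json.loads(l) for l in open("log.jsonl")]
import itertools
best=[]
for s4,s5,s6 in itertools.product((1,-1),repeat=3):
    for y in(0,np.pi/2,-np.pi/2,np.pi):
        e=0
        for q,p,rv in D:
            Q=R.from_euler("z",q[0])*R.from_euler("y",q[1]+q[2])*R.from_euler("z",s4*q[3])*R.from_euler("y",s5*q[4])*R.from_euler("z",s6*q[5]+y)
            e+=np.linalg.norm((Q.inv()*R.from_rotvec(rv)).as_rotvec())
        best.append((e,s4,s5,s6,y))
print(sorted(best)[:3])
```

```text
[(np.float64(2.287313496536152e-15), 1, 1, 1, 1.5707963267948966), (np.float64(1.5131578973836692), -1, 1, 1, 1.5707963267948966), (np.float64(1.6803250323227945), 1, 1, -1, 1.5707963267948966)]
```

Emit:
{"api": "arm_command", "payload": {
  "steps": [
    {"x":-12,"y":-5,"z":37,"wx":1,"wy":-2,"wz":2,"grip":0.84},
    {"x":-24,"y":-10,"z":74,"wx":2,"wy":-4,"wz":4,"grip":0.84},
    {"x":-36,"y":-14,"z":112,"wx":2,"wy":-4,"wz":4,"grip":0.84},
    {"x":-36,"y":-14,"z":112,"wx":2,"wy":-4,"wz":4,"grip":0.84},
    {"x":-36,"y":-14,"z":112,"wx":2,"wy":-4,"wz":4,"grip":0.84}
  ]
}}

```text
t: 3.48
eef_pos: [461.0, -159.2, 128.7]
eef_rot: [1.73, 1.981, -0.556]
wrist_force: [-0.0, 0.7, 0.9]
opening: 0.84
gripper_force: 0.0
```

```bash
cat >> h.py <<'E'
def basis(q):
    Ra=R.from_euler("z",q[0]);Rc=Ra*R.from_euler("y",q[1]+q[2]);Rb=Ra*R.from_euler("y",q[1]);R4=Rc*R.from_euler("z",q[3]);R5=R4*R.from_euler("y",q[4]);R6=R5*R.from_euler("z",q[5]+np.pi/2)
    return [r.as_matrix() for r in (Ra,Rb,Rc,R5)],R6
COL=[0,2,5,6,8,9,11]
E
python3 - <<'E'
from h import *
o=log();print(o["eef_pos"],o["joint_pos"],o["t"])
d=-UP*np.cos(np.radians(35))-YC*np.sin(np.radians(35))
rel(cw(-22,34,65)+d*14,tool(d,XC))
D=[json.loads(l) for l in open("log.jsonl")][1:]
A=np.vstack([np.hstack(basis(q)[0]) for q,_,_ in D]); b=np.hstack([p for _,p,_ in D])
for C in([0,2,5,8,11],[0,2,5,6,8,11],[0,2,5,8,9,11],[0,2,5,6,8,9,11],[0,2,4,5,8,9,11]):
    x,r,k,_=np.linalg.lstsq(A[:,C],b,rcond=None); print(C,x.round(1),k,np.abs(A[:,C]@x-b).max().round(2))
E
```

```text
[ 460.96407243 -159.19684165  128.70508559] [-0.15835323  0.45571725  2.13432702 -1.084493    0.67618345  0.62339418] 3.4833
xyz [-1.6  0.6 93.1] w [-0.3  0.2  0.3] dist 93 ang 0
[0, 2, 5, 8, 11] [ 23.2  11.9 590.7 353.3 148.6] 5 61.28
[0, 2, 5, 6, 8, 11] [ 53.7  51.7 583.7  44.7 353.1 148.4] 6 62.04
[0, 2, 5, 8, 9, 11] [ 11.2  24.2 593.4 346.7 -16.8 166.8] 6 61.31
[0, 2, 5, 6, 8, 9, 11] [ 59.2  46.8 582.5  45.2 355.9   7.3 140.6] 7 62.03
[0, 2, 4, 5, 8, 9, 11] [-45.9 175.5  66.  597.2 402.3 -23.  297.2] 7 10.39
```

Run:
```python
from h import *
D=[json.loads(l) for l in open("log.jsonl")][1:]
A=np.vstack([np.hstack(basis(q)[0]) for q,_,_ in D]); b=np.hstack([p for _,p,_ in D])
for C in([0,2,4,5,8,11],[2,5,8,10,11],[0,2,5,8,10,11],[2,4,5,8,10,11],[0,2,4,5,8,10,11],[2,5,6,8,10,11],[0,2,5,6,8,10,11],[0,2,4,5,6,8,10,11],[0,2,4,5,6,8,9,10,11]):
    x,r,k,_=np.linalg.lstsq(A[:,C],b,rcond=None); print(C,x.round(1),k,np.abs(A[:,C]@x-b).max().round(2))
```

```text
[0, 2, 4, 5, 8, 11] [-29.5 158.6  66.  593.6 411.3 272.3] 6 10.25
[2, 5, 8, 10, 11] [-57.6 735.6 324.3  59.4 222. ] 5 22.0
[0, 2, 5, 8, 10, 11] [ 99.   56.3 580.7 278.2  64.6 220.8] 6 10.24
[2, 4, 5, 8, 10, 11] [118.5  46.7 604.6 375.3  19.7 258.8] 6 8.4
[0, 2, 4, 5, 8, 10, 11] [ 44.2 101.2  28.6 586.1 335.   37.4 244. ] 7 7.39
[2, 5, 6, 8, 10, 11] [-59.2 725.6 -12.  320.2  60.4 222.6] 6 19.77
[0, 2, 5, 6, 8, 10, 11] [108.8  69.7 578.3  15.5 278.9  64.  220. ] 7 9.63
[0, 2, 4, 5, 6, 8, 10, 11] [  0.  196.7  65.9 586.8  43.1 411.   -0.  271.9] 8 0.0
[0, 2, 4, 5, 6, 8, 9, 10, 11] [ -0.  196.7  65.9 586.8  43.1 411.    0.   -0.  271.9] 9 0.0
```

Emit:
{"api": "arm_command", "payload": {
  "steps": [
    {"x":-1,"y":0,"z":20,"wx":0,"wy":0,"wz":0,"grip":0.84},
    {"x":-2,"y":0,"z":40,"wx":0,"wy":0,"wz":0,"grip":0.84},
    {"x":-2,"y":0,"z":60,"wx":0,"wy":0,"wz":0,"grip":0.84},
    {"x":-2,"y":0,"z":80,"wx":0,"wy":0,"wz":0,"grip":0.84},
    {"x":-2,"y":0,"z":93,"wx":0,"wy":0,"wz":0,"grip":0.84},
    {"x":-2,"y":0,"z":93,"wx":0,"wy":0,"wz":0,"grip":0.84}
  ]
}}

```text
t: 3.98
eef_pos: [484.4, -206.5, 77.8]
eef_rot: [1.773, 2.008, -0.57]
wrist_force: [-13.9, -6.0, -9.1]
opening: 0.84
gripper_force: 7.1
```

Emit:
{"api": "arm_command", "payload": {
  "steps": [
    {"x":0,"y":0,"z":-40,"wx":0,"wy":0,"wz":0,"grip":0.84},
    {"x":0,"y":0,"z":-60,"wx":0,"wy":0,"wz":0,"grip":0.84},
    {"x":0,"y":0,"z":-60,"wx":0,"wy":0,"wz":0,"grip":0.84}
  ]
}}

```text
t: 4.23
eef_pos: [486.0, -171.3, 132.2]
eef_rot: [1.766, 2.006, -0.557]
wrist_force: [1.0, 0.8, -0.1]
opening: 0.841
gripper_force: 0.0
```

```bash
cat >> h.py <<'E'
G=np.array([0,0,196.7, 0,65.9,586.8, 43.1,0,411., 0,0,271.9])
LO=np.array([-3.1,-.84,.05,-1.13,.06,-2.69]);HI=np.array([3.1,2.19,2.79,4.28,2.93,2.69])
def FK(q): B,R6=basis(q); return np.hstack(B)@G,R6
def IK(p,Rt,q0,show=True):
    def f(q): P,Q=FK(q); return np.r_[P-p,300*(Q.inv()*Rt).as_rotvec()]
    s=least_squares(f,np.clip(q0,LO+1e-3,HI-1e-3),bounds=(LO,HI)); ok=s.cost<.5
    if show: print("IK","ok" if ok else "BAD %.0f"%s.cost,s.x.round(2))
    return s.x,ok
def dirz(deg,h): # tool pointing down, tilted deg so that it points toward horizontal dir h
    a=np.radians(deg); return -UP*np.cos(a)+h*np.sin(a)
E
python3 - <<'E'
from h import *
im=snapshot("top"); cv2.imwrite("pics/t2.png",cv2.resize(im[120:270,270:450,::-1],None,fx=4,fy=4,interpolation=cv2.INTER_CUBIC))
o=log();print(o["eef_pos"],o["joint_pos"],o["t"],o["wrist_force"],FK(o["joint_pos"])[0])
q=o["joint_pos"]
for s in(1,-1):
  for p in (0,10,20,25,30,35):
    d=dirz(p,-YC); IK(cw(-22,34,65)+d*14,tool(d,s*XC),[q,[-.2,.5,2,1,1,-1.5]][s<0])
E
```

```text
[ 485.67914576 -171.89904956  130.86208638] [-0.18824441  0.47484018  2.05041759 -0.96347142  0.70031152  0.46949889] 4.2833 [ 0.06363621  0.04509027 -0.51804251] [ 485.68051783 -171.91762776  130.83364401]
IK ok [-0.54  0.57  1.99  0.    0.58 -0.67]
IK ok [-0.47  0.56  2.05 -0.33  0.46 -0.31]
IK ok [-0.39  0.57  2.1  -0.81  0.42  0.21]
IK ok [-0.35  0.58  2.12 -1.05  0.44  0.48]
IK BAD 62 [-0.32  0.59  2.11 -1.13  0.51  0.58]
IK BAD 392 [-0.28  0.6   2.09 -1.13  0.59  0.61]
IK BAD 4356 [-0.49  0.6   2.23 -1.07  0.11 -2.69]
IK BAD 1540 [-0.43  0.59  2.18 -1.03  0.26 -2.69]
IK BAD 145 [-0.38  0.58  2.14 -1.02  0.39 -2.69]
IK ok [-0.35  0.58  2.12 -1.05  0.44 -2.66]
IK BAD 62 [-0.32  0.59  2.11 -1.13  0.51 -2.56]
IK BAD 392 [-0.28  0.6   2.09 -1.13  0.59 -2.53]
```

View pics/t2.png

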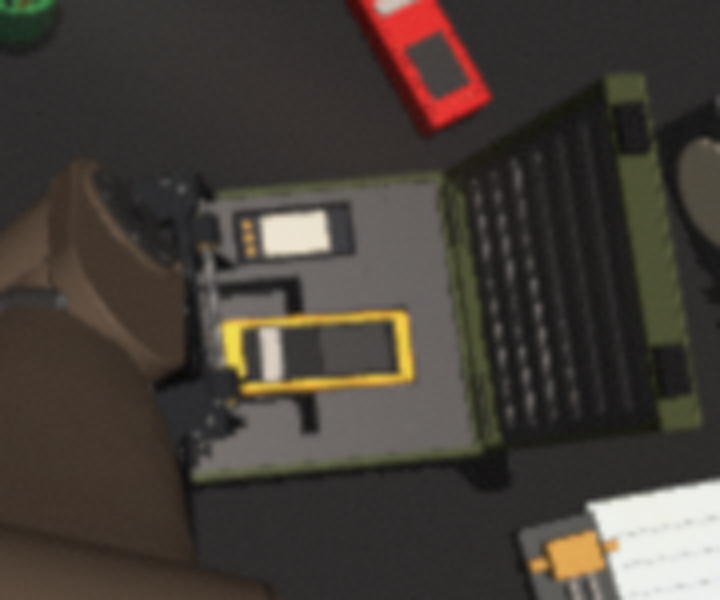

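The picture shows the case and analyser unmoved, with the open fingers at (207,235) and (225,385). The 35° pre-tilt drives joint 4 into its limit, so I'll use about 20° and plan the later stand-up and regrasp poses with the fitted kinematics.

```bash
cat > plan.py <<'E'
from h import *
q=get_obs()["joint_pos"]; seeds=[q,[0.3,.4,2,.8,1.2,0],[.3,.4,2,1.8,1.2,-1.5],[.3,.3,1.8,2.6,.8,1],[.3,.4,2,-.8,1,1.5]]
def best(p,Rt):
    out=None
    for s in seeds:
        x,ok=IK(p,Rt,s,False)
        if ok:
            m=min((x-LO)[1:].min(),(HI-x)[1:].min(),4*(x[4]-.06))
            if out is None or m>out[0]: out=(m,x)
    return out
def poses(az,S,M,p,a,t=10,ga=40,gb=35):
    hd=np.array([np.cos(np.radians(az)),np.sin(np.radians(az)),0]); n=np.cross(UP,hd)
    dA,dB,dC=dirz(90-p,hd),dirz(a,-hd),dirz(90-a,hd)
    return [(S+(79+ga)*UP+14*dA,dA,n),(S+(79+gb)*UP+t*dB,dB,n),(M+21*UP-gb*hd+t*dC,dC,n)]
if __name__=="__main__":
    S=M=np.array([570,200,0.]); res=[]
    for az in range(0,360,20):
      for p,a in((20,35),):
        r=[[best(P,tool(d,s*n)) for s in(1,-1)] for P,d,n in poses(az,S,M,p,a)]
        print(az,p,a,[[(round(x[0],2),x[1].round(1).tolist()) if x else None for x in k] for k in r] if all(any(k) for k in r) else [any(k) for k in r])
E
time python3 plan.py
```

```text
0 20 35 [[(np.float64(0.45), [0.4, 0.8, 2.3, 3.5, 1.2, 1.6]), (np.float64(0.45), [0.4, 0.8, 2.3, 3.5, 1.2, -1.6])], [(np.float64(1.23), [0.2, 0.8, 1.3, 0.1, 1.6, -1.4]), (np.float64(0.97), [0.2, 0.8, 1.3, 0.1, 1.6, 1.7])], [(np.float64(0.44), [0.4, 0.9, 2.4, 3.5, 1.0, 1.6]), (np.float64(0.44), [0.4, 0.9, 2.4, 3.5, 1.0, -1.5])]]
20 20 35 [[(np.float64(0.39), [0.1, 0.8, 2.4, 2.9, 1.2, 1.6]), (np.float64(0.39), [0.1, 0.8, 2.4, 2.9, 1.2, -1.6])], [(np.float64(1.04), [0.3, 0.8, 1.3, -0.1, 1.6, -1.7]), (np.float64(1.07), [0.3, 0.8, 1.3, -0.1, 1.6, 1.5])], [(np.float64(0.38), [0.1, 0.9, 2.4, 3.0, 1.1, 1.5]), (np.float64(0.38), [0.1, 0.9, 2.4, 3.0, 1.1, -1.6])]]
40 20 35 [[(np.float64(0.46), [-0.1, 0.8, 2.3, 2.4, 1.2, 1.6]), (np.float64(0.46), [-0.1, 0.8, 2.3, 2.4, 1.2, -1.5])], [(np.float64(0.81), [0.3, 0.8, 1.4, -0.2, 1.5, -1.9]), (np.float64(0.92), [0.3, 0.8, 1.4, -0.2, 1.5, 1.3])], [(np.float64(0.44), [-0.1, 0.9, 2.3, 2.4, 1.0, 1.5]), (np.float64(0.44), [-0.1, 0.9, 2.3, 2.4, 1.0, -1.6])]]
60 20 35 [[(np.float64(0.61), [-0.2, 0.8, 2.2, 1.9, 1.2, 1.8]), (np.float64(0.61), [-0.2, 0.8, 2.2, 
[... 2868 characters left out ...]
1.4, -0.7, 1.5, -2.1])]]
280 20 35 [[(np.float64(0.1), [0.6, 0.9, 1.6, -1.0, 1.5, 1.0]), None], [(np.float64(0.94), [-0.0, 0.6, 1.8, 0.7, 1.0, -0.7]), (np.float64(0.24), [-0.0, 0.6, 1.8, 0.7, 1.0, 2.5])], [(np.float64(0.25), [0.6, 1.0, 1.6, -0.9, 1.3, 1.0]), None]]
300 20 35 [False, True, False]
320 20 35 [False, True, False]
340 20 35 [[(np.float64(0.19), [0.5, 0.8, 2.2, 4.1, 1.1, 1.4]), (np.float64(0.19), [0.5, 0.8, 2.2, 4.1, 1.1, -1.7])], [(np.float64(1.36), [0.1, 0.8, 1.4, 0.3, 1.5, -1.2]), (np.float64(0.75), [0.1, 0.8, 1.4, 0.3, 1.5, 1.9])], [(np.float64(0.18), [0.6, 0.8, 2.2, 4.1, 0.9, 1.5]), (np.float64(0.18), [0.6, 0.8, 2.2, 4.1, 0.9, -1.7])]]
real	0m3.791s
user	0m4.313s
sys	0m0.028s
```

Run:
```python
from h import *
d=dirz(20,-YC); rel(cw(-22,34,65)-d*60,tool(d,XC))
```

```text
xyz [ -3.5 -22.2  14.4] w [-1.8 13.2  0.1] dist 27 ang 13
```

Emit:
{"api": "arm_command", "payload": {
  "steps": [
    {"x":-2,"y":-11,"z":7,"wx":-1,"wy":6.5,"wz":0,"grip":0.84},
    {"x":-3.5,"y":-22,"z":14.5,"wx":-1.8,"wy":13.2,"wz":0,"grip":0.84},
    {"x":-3.5,"y":-22,"z":14.5,"wx":-1.8,"wy":13.2,"wz":0,"grip":0.84}
  ]
}}

```text
t: 4.53
eef_pos: [463.3, -186.9, 119.3]
eef_rot: [1.89, 2.156, -0.331]
wrist_force: [-0.7, 0.4, -0.4]
opening: 0.84
gripper_force: 0.0
```

Run:
```python
from h import *
im=snapshot("top"); cv2.imwrite("pics/t3.png",cv2.resize(im[150:250,280:400,::-1],None,fx=5,fy=5,interpolation=cv2.INTER_CUBIC))
d=dirz(20,-YC); print(get_obs()["eef_pos"]);rel(cw(-22,34,65)-d*60,tool(d,XC)); rel(cw(-22,34,65)+d*14,tool(d,XC))
```

```text
[ 463.01498794 -187.5582496   119.39926449]
xyz [ 1.3  1.9 -2.6] w [-0.2 -0.3 -0. ] dist 3 ang 0
xyz [ 0.8  2.1 71.4] w [-0.2 -0.3 -0. ] dist 71 ang 0
```

View pics/t3.png

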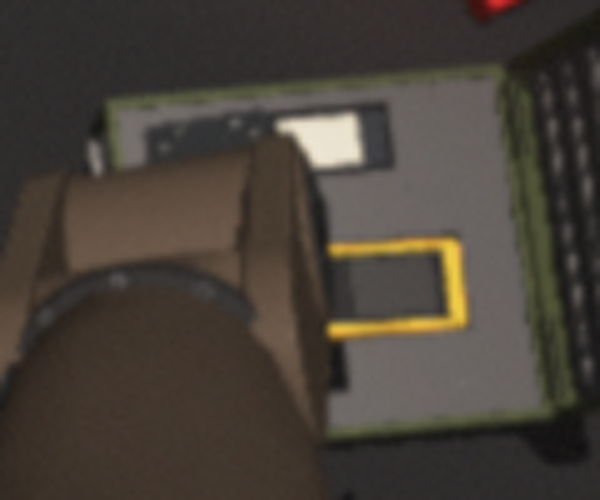

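The arm hides the fingers in the top view, and the analyser's foot end (460,285 in the crop) is unmoved. Descending.

Emit:
{"api": "arm_command", "payload": {
  "steps": [
    {"x":1,"y":2,"z":20,"wx":0,"wy":0,"wz":0,"grip":0.84},
    {"x":1,"y":2,"z":40,"wx":0,"wy":0,"wz":0,"grip":0.84},
    {"x":1,"y":2,"z":56,"wx":0,"wy":0,"wz":0,"grip":0.84},
    {"x":1,"y":2,"z":71,"wx":0,"wy":0,"wz":0,"grip":0.84},
    {"x":1,"y":2,"z":71,"wx":0,"wy":0,"wz":0,"grip":0.84}
  ]
}}

```text
t: 5.0
eef_pos: [467.3, -209.1, 49.8]
eef_rot: [1.89, 2.156, -0.34]
wrist_force: [-0.1, 0.0, -0.6]
opening: 0.837
gripper_force: 0.0
```

Emit:
{"api": "arm_command", "payload": {
  "steps": [
    {"x":0,"y":0,"z":0,"wx":0,"wy":0,"wz":0,"grip":0.5},
    {"x":0,"y":0,"z":0,"wx":0,"wy":0,"wz":0,"grip":0.3},
    {"x":0,"y":0,"z":0,"wx":0,"wy":0,"wz":0,"grip":0.3},
    {"x":0,"y":0,"z":0,"wx":0,"wy":0,"wz":0,"grip":0.3},
    {"x":0,"y":0,"z":0,"wx":0,"wy":0,"wz":0,"grip":0.3},
    {"x":0,"y":0,"z":0,"wx":0,"wy":0,"wz":0,"grip":0.3},
    {"x":0,"y":0,"z":0,"wx":0,"wy":0,"wz":0,"grip":0.3}
  ],
  "squeeze": 50
}}

```text
t: 5.58
eef_pos: [468.4, -208.5, 53.3]
eef_rot: [1.887, 2.153, -0.335]
wrist_force: [0.4, 3.9, 6.4]
opening: 0.592
gripper_force: 49.8
```

Run:
```python
from h import *
o=get_obs(); T0=o["eef_pos"]; R0=R.from_rotvec(o["eef_rot"]); B0=cw(-22,-81,48); print(T0)
for t,l in((0,4),(0,7),(5,7),(10,7),(15,7),(20,7),(25,7),(30,7)):
    r=np.radians(t); B=cw(-22,-81.3+22*np.tan(r),48+l); Q=R.from_rotvec(XC*r); T=B+Q.apply(T0-B0)
    print(t,R0.inv().apply(T-T0).round(1),np.degrees((R0.inv()*Q*R0).as_rotvec()).round(1))
```

```text
[ 468.40046716 -208.45146866   53.28948076]
0 [-1.6 -0.  -3.7] [ 0.  0. -0.]
0 [-2.7 -0.  -6.5] [ 0.  0. -0.]
5 [ -5.   -0.1 -16. ] [-0.  5. -0.]
10 [ -8.1  -0.1 -25.1] [-0. 10. -0.]
15 [-11.8  -0.1 -33.8] [-0. 15. -0.]
20 [-16.2  -0.1 -42. ] [-0.  20.  -0.1]
25 [-21.   -0.2 -49.7] [-0.  25.  -0.1]
30 [-26.2  -0.2 -56.8] [-0.  30.  -0.1]
```

Emit:
{"api": "arm_command", "payload": {
  "steps": [
    {"x":-1.6,"y":0,"z":-3.7,"wx":0,"wy":0,"wz":0,"grip":0.3},
    {"x":-3,"y":0,"z":-7.5,"wx":0,"wy":0,"wz":0,"grip":0.3},
    {"x":-5,"y":0,"z":-17,"wx":0,"wy":5,"wz":0,"grip":0.3},
    {"x":-8,"y":0,"z":-26,"wx":0,"wy":10,"wz":0,"grip":0.3},
    {"x":-12,"y":0,"z":-34,"wx":0,"wy":15,"wz":0,"grip":0.3},
    {"x":-16,"y":0,"z":-42,"wx":0,"wy":20,"wz":0,"grip":0.3},
    {"x":-21,"y":0,"z":-50,"wx":0,"wy":25,"wz":0,"grip":0.3},
    {"x":-26,"y":0,"z":-57,"wx":0,"wy":30,"wz":0,"grip":0.3},
    {"x":-26,"y":0,"z":-57,"wx":0,"wy":30,"wz":0,"grip":0.3},
    {"x":-26,"y":0,"z":-57,"wx":0,"wy":30,"wz":0,"grip":0.3}
  ]
}}

```text
t: 6.42
eef_pos: [469.4, -212.9, 115.8]
eef_rot: [-1.981, -2.254, -0.174]
wrist_force: [5.6, 11.3, 4.9]
opening: 0.585
gripper_force: 49.9
```

Run:
```python
from h import *
o=get_obs(); print(o["eef_pos"],o["wrist_force"],o["joint_pos"],np.degrees(np.arccos(-R.from_rotvec(o["eef_rot"]).as_matrix()[2,2])))
im=snapshot("scene"); cv2.imwrite("pics/s4.png",cv2.resize(im[140:300,90:290,::-1],None,fx=3.7,fy=3.7,interpolation=cv2.INTER_CUBIC))
for k in("analyser_head","analyser_foot"): print(k,landmark_of(k,"scene")[:4])
```

```text
[ 469.36433496 -212.90899276  115.81175119] [ 5.58431078 11.34848711  4.86315398] [-0.62235039  0.50741059  1.86860571  0.16426631  0.89633396 -0.86195708] 10.205778865186758
analyser_head [{'location': [143.6, 185.8], 'score': 0.98}, {'location': [230.3, 183.8], 'score': 0.89}, {'location': [197.5, 199.1], 'score': 0.77}]
analyser_foot [{'location': [269.9, 184.1], 'score': 0.86}, {'location': [161.5, 205.2], 'score': 0.85}, {'location': [166.1, 294.2], 'score': 0.68}, {'location': [164.8, 230.9], 'score': 0.64}]
```

View pics/s4.png

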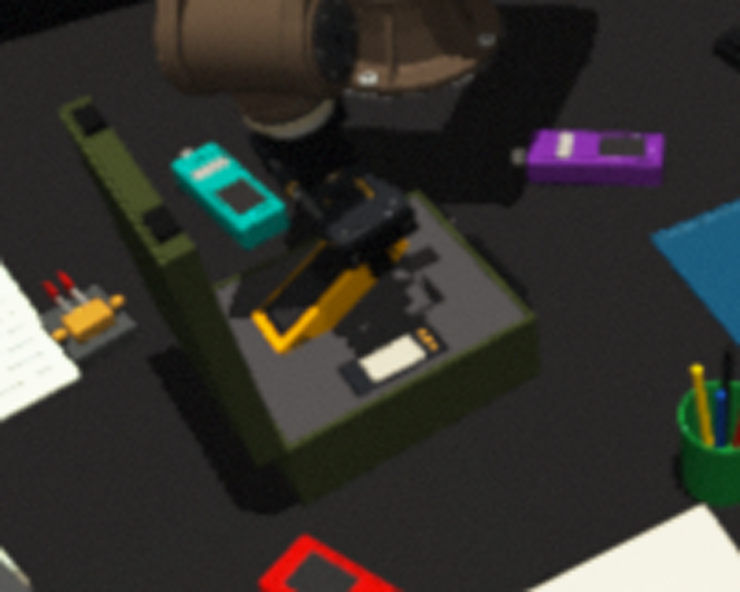

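The crop shows the analyser tilted up about 30° in the grip, its foot at (275,335) still in the cutout. Now lift it out.

```bash
cat plan.py | head -0
python3 - <<'E'
from plan import *
print("foot exp",proj("scene",cw(-22,-76.5,69)))
o=get_obs(); R0=R.from_rotvec(o["eef_rot"]); L=o["eef_pos"]+[5,25,130]; print("lift",R0.inv().apply(L-o["eef_pos"]).round(1))
S=np.array([570,200,0.]); P,d,n=poses(90,S,S,20,35)[0]
W=P+[0,0,60]; o2=dict(o); o2["eef_pos"]=L
rel(W,tool(d,-n),o2)
x=o["joint_pos"]; x,_=IK(L,R0,x)
w=(R0.inv()*tool(d,-n)).as_rotvec()
for k in np.linspace(.2,1,5): x,_=IK(L+(W-L)*k,R0*R.from_rotvec(w*k),x)
E
```

```text
foot exp [[163.80303095 231.07152722]]
lift [  46.5    7.8 -123.8]
xyz [366.7 147.4 136.9] w [-5.2 59.9  5.9] dist 418 ang 60
IK ok [-0.58  0.34  1.74  0.14  1.18 -0.77]
IK ok [-0.52  0.38  1.76  0.33  1.24 -0.77]
IK ok [-0.45  0.44  1.79  0.54  1.27 -0.79]
IK ok [-0.38  0.51  1.83  0.75  1.29 -0.84]
IK ok [-0.29  0.61  1.85  0.99  1.32 -0.92]
IK ok [-0.19  0.72  1.86  1.23  1.37 -1.01]
```

Emit:
{"api": "arm_command", "payload": {
  "steps": [
    {"x":6,"y":1,"z":-25,"wx":0,"wy":0,"wz":0,"grip":0.3},
    {"x":14,"y":2,"z":-52,"wx":0,"wy":0,"wz":0,"grip":0.3},
    {"x":25,"y":4,"z":-80,"wx":0,"wy":0,"wz":0,"grip":0.3},
    {"x":36,"y":6,"z":-105,"wx":0,"wy":0,"wz":0,"grip":0.3},
    {"x":46,"y":8,"z":-124,"wx":0,"wy":0,"wz":0,"grip":0.3},
    {"x":46,"y":8,"z":-124,"wx":0,"wy":0,"wz":0,"grip":0.3}
  ]
}}

```text
t: 7.07
eef_pos: [475.0, -188.6, 248.4]
eef_rot: [-1.983, -2.261, -0.17]
wrist_force: [0.7, 0.3, -4.4]
opening: 0.585
gripper_force: 49.9
```

Emit:
{"api": "arm_command", "payload": {
  "steps": [
    {"x":30,"y":12,"z":5,"wx":0,"wy":5,"wz":0.5,"grip":0.3},
    {"x":65,"y":26,"z":12,"wx":-1,"wy":11,"wz":1,"grip":0.3},
    {"x":100,"y":40,"z":24,"wx":-1.5,"wy":17,"wz":1.7,"grip":0.3},
    {"x":135,"y":54,"z":40,"wx":-2,"wy":23,"wz":2.3,"grip":0.3},
    {"x":170,"y":68,"z":56,"wx":-2.5,"wy":29,"wz":2.8,"grip":0.3},
    {"x":205,"y":82,"z":72,"wx":-3,"wy":35,"wz":3.4,"grip":0.3},
    {"x":240,"y":96,"z":87,"wx":-3.5,"wy":41,"wz":4,"grip":0.3},
    {"x":275,"y":110,"z":102,"wx":-4,"wy":47,"wz":4.6,"grip":0.3},
    {"x":310,"y":124,"z":115,"wx":-4.6,"wy":53,"wz":5.2,"grip":0.3},
    {"x":345,"y":138,"z":127,"wx":-5,"wy":58,"wz":5.6,"grip":0.3}
  ]
}}

```text
t: 7.9
eef_pos: [563.5, 188.5, 176.9]
eef_rot: [-1.483, -1.482, -1.001]
wrist_force: [1.2, -0.4, -4.4]
opening: 0.582
gripper_force: 50.0
```

Run:
```python
from plan import *
o=get_obs(); print(o["eef_pos"],o["wrist_force"],o["joint_pos"])
S=np.array([570,200,0.]); P,d,n=poses(90,S,S,20,35)[0]; rel(P+[0,0,20],tool(d,-n))
```

```text
[563.4865092  188.48534677 176.93030467] [ 1.19085666 -0.41648508 -4.35019108] [-0.22926439  0.69797144  1.86976795  1.17201162  1.3742899  -0.99817014]
xyz [-30.5   6.7  38.7] w [-0.2  1.8 -0.2] dist 50 ang 2
```

Emit:
{"api": "arm_command", "payload": {
  "steps": [
    {"x":-10,"y":2,"z":13,"wx":0,"wy":0.6,"wz":0,"grip":0.3},
    {"x":-20,"y":4,"z":26,"wx":0,"wy":1.2,"wz":0,"grip":0.3},
    {"x":-30,"y":6.5,"z":39,"wx":0,"wy":1.8,"wz":0,"grip":0.3},
    {"x":-30,"y":6.5,"z":39,"wx":0,"wy":1.8,"wz":0,"grip":0.3},
    {"x":-30,"y":6.5,"z":39,"wx":0,"wy":1.8,"wz":0,"grip":0.3}
  ]
}}

```text
t: 8.32
eef_pos: [569.3, 212.7, 135.7]
eef_rot: [-1.46, -1.464, -1.016]
wrist_force: [-0.2, 0.1, -2.8]
opening: 0.585
gripper_force: 50.0
```

```bash
cat >> h.py <<'E'
Rg=R.from_rotvec([1.887,2.153,-0.335]); Tg=np.array([468.4,-208.45,53.29])
Ran0=R.from_matrix(np.c_[YC,-XC,UP]); M0=cw(-22,-6,65)
def an(o=None): # analyser pose (centre, R) from the first grasp
    o=o or get_obs(); Q=R.from_rotvec(o["eef_rot"])*Rg.inv(); return o["eef_pos"]+Q.apply(M0-Tg), Q*Ran0
E
python3 - <<'E'
from plan import *
o=get_obs(); c,Q=an(o); X=Q.as_matrix(); print(o["eef_pos"],o["wrist_force"],o["moment"],"mid",c.round(1),"x",X[:,0].round(3),"z",X[:,2].round(3))
f=c-75*X[:,0]; corners=[(f+Q.apply([0,a,b]))[2].round(1) for a in(-28,28) for b in(-17,17)]; print(f,corners)
for k in("head","mid","foot"): print(k,proj("scene",c+{"head":75,"mid":0,"foot":-75}[k]*X[:,0]).round(1),[(d["location"],d["score"]) for d in landmark_of("analyser_"+k,"scene")][:4])
im=snapshot("scene");m=cv2.inRange(cv2.cvtColor(im,cv2.COLOR_RGB2HSV),(18,130,80),(35,255,255));m[:,:240]=0;m[:,360:]=0;p=np.argwhere(m)[:,::-1];print(p.min(0),p.max(0),len(p))
cv2.imwrite("pics/s5.png",cv2.resize(im[110:260,230:380,::-1],None,fx=4,fy=4,interpolation=cv2.INTER_CUBIC))
E
```

```text
[569.34205454 212.71555005 135.65091792] [-0.16138333  0.06967513 -2.82272778] [-1.23022325  0.0953494   0.0240075 ] mid [568.5 200.9  98.6] x [0.003 0.004 1.   ] z [ 0.002 -1.     0.004]
[568.28227083 200.60070296  23.62659459] [np.float64(23.5), np.float64(23.6), np.float64(23.7), np.float64(23.8)]
head [[305.4 171.5]] [([143.6, 185.8], 0.98), ([230.3, 183.8], 0.89), ([197.5, 199.1], 0.77)]
mid [[303.9 187.3]] [([177.6, 212.1], 0.93), ([188.4, 303.2], 0.82), ([252.6, 182.6], 0.75), ([153.6, 191.8], 0.73)]
foot [[302.5 201.8]] [([269.9, 184.1], 0.86), ([161.5, 205.2], 0.85), ([166.1, 294.2], 0.68), ([164.8, 230.9], 0.64)]
[276  39] [359 383] 432
```

View pics/s5.png

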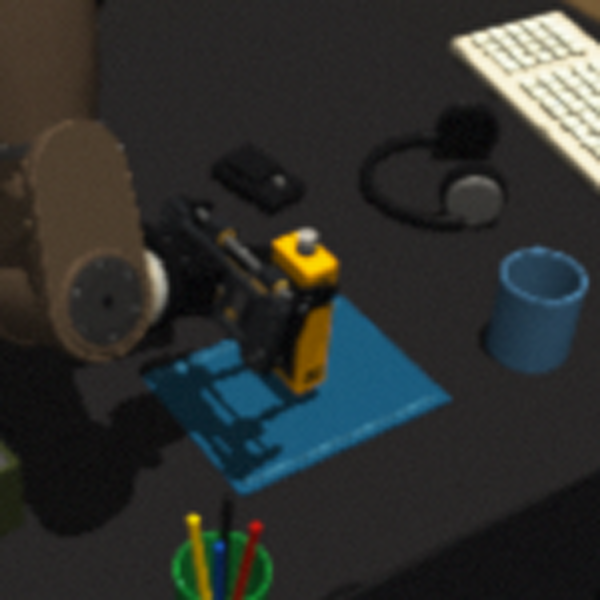

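The crop shows the analyser held upright over the mat, connector up at (305,240) and foot at (300,385), as the model predicts. Lowering it.

Emit:
{"api": "arm_command", "payload": {
  "steps": [
    {"x":-5.6,"y":0,"z":2.1,"wx":0,"wy":0,"wz":0,"grip":0.3},
    {"x":-11.3,"y":0,"z":4.1,"wx":0,"wy":0,"wz":0,"grip":0.3},
    {"x":-14.1,"y":0,"z":5.1,"wx":0,"wy":0,"wz":0,"grip":0.3},
    {"x":-15,"y":0,"z":5.5,"wx":0,"wy":0,"wz":0,"grip":0.3},
    {"x":-15,"y":0,"z":5.5,"wx":0,"wy":0,"wz":0,"grip":0.3}
  ]
}}

```text
t: 8.93
eef_pos: [570.2, 212.7, 121.2]
eef_rot: [-1.458, -1.465, -1.02]
wrist_force: [-0.5, -0.9, -4.2]
opening: 0.592
gripper_force: 50.0
```

Foot is estimated near 9 mm and the mat at 4. Creep down.

Emit:
{"api": "arm_command", "payload": {
  "steps": [
    {"x":-1.4,"y":0,"z":0.5,"wx":0,"wy":0,"wz":0,"grip":0.3},
    {"x":-2.8,"y":0,"z":1.0,"wx":0,"wy":0,"wz":0,"grip":0.3},
    {"x":-3.8,"y":0,"z":1.4,"wx":0,"wy":0,"wz":0,"grip":0.3},
    {"x":-4.7,"y":0,"z":1.7,"wx":0,"wy":0,"wz":0,"grip":0.3},
    {"x":-4.7,"y":0,"z":1.7,"wx":0,"wy":0,"wz":0,"grip":0.3}
  ]
}}

```text
t: 9.35
eef_pos: [570.1, 212.8, 119.3]
eef_rot: [-1.453, -1.464, -1.025]
wrist_force: [-5.9, -6.5, 17.4]
opening: 0.587
gripper_force: 50.0
```

Emit:
{"api": "arm_command", "payload": {
  "steps": [
    {"x":1.4,"y":0,"z":-0.5,"wx":0,"wy":0,"wz":0,"grip":0.3},
    {"x":1.4,"y":0,"z":-0.5,"wx":0,"wy":0,"wz":0,"grip":0.3},
    {"x":1.4,"y":0,"z":-0.5,"wx":0,"wy":0,"wz":0,"grip":0.3}
  ],
  "squeeze": 8
}}

```text
t: 9.6
eef_pos: [570.2, 213.0, 119.2]
eef_rot: [-1.455, -1.465, -1.023]
wrist_force: [-3.2, -3.1, 7.5]
opening: 0.589
gripper_force: 8.0
```

Emit:
{"api": "arm_command", "payload": {
  "steps": [
    {"x":1.4,"y":0,"z":-0.5,"wx":0,"wy":0,"wz":0,"grip":0.65},
    {"x":1.4,"y":0,"z":-0.5,"wx":0,"wy":0,"wz":0,"grip":0.72},
    {"x":1.4,"y":0,"z":-0.5,"wx":0,"wy":0,"wz":0,"grip":0.9},
    {"x":1.4,"y":0,"z":-0.5,"wx":0,"wy":0,"wz":0,"grip":0.9},
    {"x":1.4,"y":0,"z":-0.5,"wx":0,"wy":0,"wz":0,"grip":0.9}
  ]
}}

```text
t: 10.02
eef_pos: [570.3, 212.8, 119.4]
eef_rot: [-1.458, -1.466, -1.021]
wrist_force: [-0.1, 0.5, -0.8]
opening: 0.865
gripper_force: 0.0
```

Run:
```python
from plan import *
o=get_obs(); print(o["eef_pos"],o["wrist_force"])
c,Q=an({**o,"eef_pos":o["eef_pos"]-np.array([0,0,1.0])}); print("mid",c.round(1))
S=np.array([c[0],c[1],0]); M=np.array([570,210,0.])
for az in (90,):
  for a in(30,35,40):
    r=poses(az,S,M,20,a,t=10); print(a); x=np.array([.45,.7,1.6,-.6,1.1,.8]); P,d,n=r[1]; IK(P,tool(d,-n),x); IK(P-90*d,tool(d,-n),x); IK(r[2][0],tool(r[2][1],-n),[-.2,.9,1.9,1.1,1.1,-1.2])
d0=R.from_rotvec(o["eef_rot"]).as_matrix()[:,2]; print(d0)
# waypoints: back 110 along -d0 (and up), high above, then pre-regrasp
r=poses(90,S,M,20,35,t=10)[1]; 
W1=o["eef_pos"]-110*d0; W2=np.array([S[0],S[1]+20,300]); W3=r[0]-90*r[1]
rel(W1,R.from_rotvec(o["eef_rot"]))
Rm=tool(dirz(15,np.array([0,1,0])),-r[2]); o1={**o,"eef_pos":W1}; rel(W2,Rm,o1)
o2={**o,"eef_pos":W2,"eef_rot":Rm.as_rotvec()}; rel(W3,tool(r[1],-r[2]),o2); print(W1,W2,W3)
x=o["joint_pos"]; x,_=IK(W1,R.from_rotvec(o["eef_rot"]),x); x,_=IK(W2,Rm,x); x,_=IK(W3,tool(r[1],-r[2]),x)
```

```text
[570.33364273 212.75255808 119.41930179] [-0.06683134  0.50241287 -0.75848292]
mid [569.6 201.   81.4]
30
IK ok [ 0.43  0.7   1.6  -0.53  1.14  0.72]
IK ok [ 0.49  0.64  1.47 -0.47  1.32  0.68]
IK ok [-0.21  0.92  1.87  1.19  1.15 -1.19]
35
IK ok [ 0.45  0.73  1.58 -0.59  1.2   0.77]
IK ok [ 0.52  0.68  1.45 -0.53  1.38  0.72]
IK ok [-0.18  0.88  1.87  1.16  1.07 -1.14]
40
IK ok [ 0.48  0.75  1.56 -0.64  1.27  0.81]
IK ok [ 0.55  0.72  1.42 -0.58  1.45  0.76]
IK ok [-0.16  0.85  1.88  1.12  1.   -1.08]
[-0.0041381   0.93942387 -0.34273264]
xyz [  -0.   -0. -110.] w [0. 0. 0.] dist 110 ang 0
xyz [172.5  -0.5  55.8] w [ -0.1 -55.    0.3] dist 181 ang 55
xyz [ -6.2   0.  123.1] w [ -0. -50.  -0.] dist 123 ang 50
[570.78883415 109.41593196 157.119892  ] [569.64723573 220.97501424 300.        ] [569.64723573 246.86112915 179.53216354]
IK ok [-0.36  0.76  1.82  1.08  1.46 -1.05]
IK ok [0.15 0.37 1.55 0.28 1.2  0.05]
IK ok [ 0.52  0.68  1.45 -0.53  1.38  0.72]
```

Emit:
{"api": "arm_command", "payload": {
  "steps": [
    {"x":0,"y":0,"z":-15,"wx":0,"wy":0,"wz":0,"grip":0.86},
    {"x":0,"y":0,"z":-45,"wx":0,"wy":0,"wz":0,"grip":0.86},
    {"x":0,"y":0,"z":-80,"wx":0,"wy":0,"wz":0,"grip":0.86},
    {"x":0,"y":0,"z":-110,"wx":0,"wy":0,"wz":0,"grip":0.86},
    {"x":35,"y":0,"z":-105,"wx":0,"wy":-7,"wz":0,"grip":0.86},
    {"x":70,"y":0,"z":-95,"wx":0,"wy":-14,"wz":0,"grip":0.86},
    {"x":105,"y":0,"z":-85,"wx":0,"wy":-21,"wz":0,"grip":0.86},
    {"x":140,"y":0,"z":-75,"wx":0,"wy":-28,"wz":0,"grip":0.86},
    {"x":160,"y":0,"z":-65,"wx":0,"wy":-35,"wz":0,"grip":0.86},
    {"x":172,"y":0,"z":-54,"wx":0,"wy":-42,"wz":0,"grip":0.86}
  ]
}}

```text
t: 10.85
eef_pos: [570.8, 220.8, 304.2]
eef_rot: [-1.951, -1.96, -0.489]
wrist_force: [-1.2, -0.4, -1.4]
opening: 0.859
gripper_force: 0.0
```

Run:
```python
from plan import *
o=get_obs(); print(o["eef_pos"],o["joint_pos"].round(2))
S=np.array([569.6,201,0]); P,d,n=poses(90,S,S,20,35,t=10)[1]; rel(P-90*d,tool(d,-n))
im=snapshot("scene"); cv2.imwrite("pics/s6.png",cv2.resize(im[110:260,230:380,::-1],None,fx=4,fy=4,interpolation=cv2.INTER_CUBIC))
print([( dd["location"],dd["score"]) for dd in landmark_of("analyser_head","scene")],proj("scene",[569.6,201,154]))
```

```text
[570.76281138 220.82992879 304.19400658] [ 0.05  0.37  1.6   0.52  1.19 -0.16]
xyz [-34.7  -2.2 122.5] w [  0.6 -62.6   0.1] dist 127 ang 63
[([141.1, 184.7], 0.92), ([231.1, 182.1], 0.9), ([207.1, 313.2], 0.64), ([303.5, 205.7], 0.64), ([308.0, 174.0], 0.61), ([193.1, 239.6], 0.49), ([149.4, 241.5], 0.16)] [[305.08769827 175.91358918]]
```

View pics/s6.png

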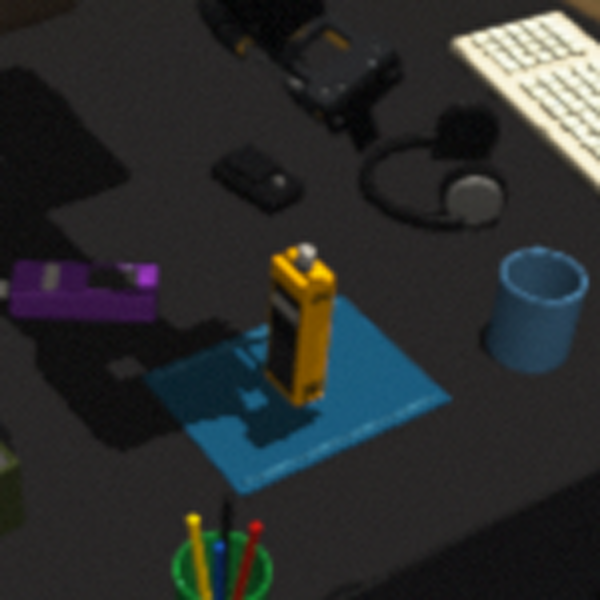

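The crop shows the analyser standing upright on the mat with the gripper clear above: head at (304,264), foot at (300,395). Swing to the other side for the regrasp.

Emit:
{"api": "arm_command", "payload": {
  "steps": [
    {"x":-4,"y":0,"z":13,"wx":0,"wy":-7,"wz":0,"grip":0.86},
    {"x":-8,"y":-0.5,"z":26,"wx":0,"wy":-14,"wz":0,"grip":0.86},
    {"x":-12,"y":-0.7,"z":40,"wx":0,"wy":-21,"wz":0,"grip":0.86},
    {"x":-16,"y":-1,"z":54,"wx":0,"wy":-28,"wz":0,"grip":0.86},
    {"x":-20,"y":-1.3,"z":68,"wx":0.3,"wy":-35,"wz":0,"grip":0.86},
    {"x":-24,"y":-1.5,"z":82,"wx":0.4,"wy":-42,"wz":0,"grip":0.86},
    {"x":-28,"y":-1.8,"z":96,"wx":0.5,"wy":-49,"wz":0,"grip":0.86},
    {"x":-32,"y":-2,"z":110,"wx":0.6,"wy":-56,"wz":0,"grip":0.86},
    {"x":-35,"y":-2.2,"z":122.5,"wx":0.6,"wy":-62.6,"wz":0,"grip":0.86},
    {"x":-35,"y":-2.2,"z":122.5,"wx":0.6,"wy":-62.6,"wz":0,"grip":0.86}
  ]
}}

```text
t: 11.78
eef_pos: [565.9, 247.7, 169.3]
eef_rot: [1.865, 1.887, -0.611]
wrist_force: [0.2, 0.1, -1.3]
opening: 0.86
gripper_force: 0.0
```

Run:
```python
from plan import *
o=get_obs(); print(o["eef_pos"],o["joint_pos"].round(2))
S=np.array([569.6,201,0]); P,d,n=poses(90,S,S,20,35,t=10)[1]; rel(P-90*d,tool(d,-n));rel(P,tool(d,-n))
```

```text
[565.92099577 247.70454347 169.32624019] [ 0.52  0.69  1.45 -0.53  1.38  0.72]
xyz [-6.6  3.5 -7.9] w [-0.7  0.2  0.9] dist 11 ang 1
xyz [-6.3  4.6 82.1] w [-0.7  0.2  0.9] dist 82 ang 1
```

Emit:
{"api": "arm_command", "payload": {
  "steps": [
    {"x":-6,"y":4,"z":0,"wx":-0.7,"wy":0.2,"wz":0.9,"grip":0.86},
    {"x":-6,"y":4.5,"z":20,"wx":-0.7,"wy":0.2,"wz":0.9,"grip":0.86},
    {"x":-6,"y":4.5,"z":40,"wx":-0.7,"wy":0.2,"wz":0.9,"grip":0.86},
    {"x":-6,"y":4.5,"z":60,"wx":-0.7,"wy":0.2,"wz":0.9,"grip":0.86},
    {"x":-6,"y":4.5,"z":76,"wx":-0.7,"wy":0.2,"wz":0.9,"grip":0.86},
    {"x":-6,"y":4.5,"z":82,"wx":-0.7,"wy":0.2,"wz":0.9,"grip":0.86},
    {"x":-6,"y":4.5,"z":82,"wx":-0.7,"wy":0.2,"wz":0.9,"grip":0.86}
  ]
}}

```text
t: 12.37
eef_pos: [572.3, 193.6, 111.4]
eef_rot: [1.885, 1.869, -0.572]
wrist_force: [-0.1, 0.3, 0.7]
opening: 0.861
gripper_force: 0.0
```

Run:
```python
from plan import *
o=get_obs(); print(o["eef_pos"],o["joint_pos"].round(2),o["wrist_force"])
S=np.array([569.6,201,0]); P,d,n=poses(90,S,S,20,35,t=10)[1]; rel(P,tool(d,-n))
```

```text
[572.29782322 193.58949424 111.41004324] [ 0.45  0.72  1.58 -0.58  1.2   0.77] [-0.10495427  0.26682228  0.66268238]
xyz [ 4.5 -2.8  3.7] w [ 0.3 -0.7 -0.6] dist 6 ang 1
```

Emit:
{"api": "arm_command", "payload": {
  "steps": [
    {"x":2,"y":-1.4,"z":2,"wx":0,"wy":0,"wz":0,"grip":0.8},
    {"x":4,"y":-2.5,"z":3.5,"wx":0.3,"wy":-0.5,"wz":-0.6,"grip":0.7},
    {"x":4,"y":-2.5,"z":3.5,"wx":0.3,"wy":-0.5,"wz":-0.6,"grip":0.65},
    {"x":4,"y":-2.5,"z":3.5,"wx":0.3,"wy":-0.5,"wz":-0.6,"grip":0.6},
    {"x":4,"y":-2.5,"z":3.5,"wx":0.3,"wy":-0.5,"wz":-0.6,"grip":0.55},
    {"x":4,"y":-2.5,"z":3.5,"wx":0.3,"wy":-0.5,"wz":-0.6,"grip":0.5},
    {"x":4,"y":-2.5,"z":3.5,"wx":0.3,"wy":-0.5,"wz":-0.6,"grip":0.5}
  ],
  "squeeze": 8
}}

```text
t: 12.95
eef_pos: [569.7, 197.6, 106.0]
eef_rot: [1.869, 1.877, -0.587]
wrist_force: [1.0, 1.8, 1.5]
opening: 0.591
gripper_force: 8.0
```

Emit:
{"api": "arm_command", "payload": {
  "steps": [
    {"x":0,"y":0,"z":0,"wx":0,"wy":0,"wz":0,"grip":0.3},
    {"x":0,"y":0,"z":0,"wx":0,"wy":0,"wz":0,"grip":0.3},
    {"x":0,"y":0,"z":0,"wx":0,"wy":0,"wz":0,"grip":0.3}
  ],
  "squeeze": 50
}}

```text
t: 13.2
eef_pos: [569.7, 197.6, 106.0]
eef_rot: [1.869, 1.876, -0.587]
wrist_force: [-0.3, 2.5, 4.0]
opening: 0.589
gripper_force: 50.0
```

Run:
```python
from plan import *
o=get_obs(); print(o["eef_pos"],o["joint_pos"].round(2),o["wrist_force"],o["opening"])
S=np.array([569.6,201,0]); P,d,n=poses(90,S,S,20,35,t=10)[1]; rel(P,tool(d,-n))
T0=o["eef_pos"]; R0=R.from_rotvec(o["eef_rot"]); mid0=np.array([569.6,201,79.]); ex=np.array([1.,0,0])
# lift 60 then rotate +90 about +x (z_an: -y -> down), then to mat
Q=R.from_rotvec(-ex*np.pi/2); print("z after",Q.apply([0,-1,0]), "x after",Q.apply(UP)); 
Q=R.from_rotvec(ex*np.pi/2); print("z after",Q.apply([0,-1,0]), "x after",Q.apply(UP))
x=o["joint_pos"]
for k,h in((0,60),(.25,60),(.5,60),(.75,50),(1,40),(1,15),(1,0)):
    Qk=R.from_rotvec(ex*np.pi/2*k); mid=mid0+(np.array([570,205,21.])-mid0)*k+h*UP
    T=mid+Qk.apply(T0-mid0); w=np.degrees((R0.inv()*Qk*R0).as_rotvec()); print(k,h,R0.inv().apply(T-T0).round(1),w.round(1),T.round(0)); x,_=IK(T,Qk*R0,x)
```

```text
[569.74141337 197.5634589  106.03025357] [ 0.46  0.73  1.58 -0.59  1.2   0.77] [-0.29926512  2.49356031  3.95844506] 0.5894552673990398
xyz [-1.8 -0.2  1.5] w [ 0.2 -0.1  0.2] dist 2 ang 0
z after [ 0.00000000e+00 -2.22044605e-16  1.00000000e+00] x after [0.00000000e+00 1.00000000e+00 2.22044605e-16]
z after [ 0.00000000e+00 -2.22044605e-16 -1.00000000e+00] x after [ 0.00000000e+00 -1.00000000e+00  2.22044605e-16]
0 60 [-34.3   0.  -49.2] [ 0. -0.  0.] [570. 198. 166.]
IK ok [ 0.46  0.65  1.54 -0.56  1.29  0.71]
0.25 60 [-31.6   0.1 -29.3] [-0.1 22.5  0.1] [570. 188. 148.]
IK ok [ 0.3   0.56  1.65 -0.25  1.01  0.44]
0.5 60 [-25.    0.1  -7.7] [-0.1 45.   0.1] [570. 181. 127.]
IK ok [ 0.12  0.54  1.76  0.24  0.83 -0.04]
0.75 50 [-8.6  0.2 22.3] [-0.2 67.5  0.2] [570. 178.  93.]
IK ok [-0.06  0.63  1.84  0.78  0.87 -0.64]
1 40 [11.7  0.3 51. ] [-0.3 90.   0.3] [570. 178.  58.]
IK ok [-0.19  0.81  1.88  1.12  1.11 -1.07]
1 15 [26.   0.3 71.5] [-0.3 90.   0.3] [570. 178.  33.]
IK ok [-0.19  0.85  1.88  1.14  1.09 -1.12]
1 0 [34.6  0.3 83.8] [-0.3 90.   0.3] [570. 178.  18.]
IK ok [-0.19  0.88  1.87  1.15  1.08 -1.14]
```

Emit:
{"api": "arm_command", "payload": {
  "steps": [
    {"x":-17,"y":0,"z":-25,"wx":0,"wy":0,"wz":0,"grip":0.3},
    {"x":-34,"y":0,"z":-49,"wx":0,"wy":0,"wz":0,"grip":0.3},
    {"x":-33,"y":0,"z":-43,"wx":0,"wy":6.5,"wz":0,"grip":0.3},
    {"x":-32,"y":0,"z":-37,"wx":0,"wy":13,"wz":0,"grip":0.3},
    {"x":-31.6,"y":0,"z":-31,"wx":0,"wy":19.5,"wz":0,"grip":0.3},
    {"x":-30,"y":0,"z":-26,"wx":0,"wy":26,"wz":0,"grip":0.3},
    {"x":-28,"y":0,"z":-19,"wx":0,"wy":32.5,"wz":0,"grip":0.3},
    {"x":-26,"y":0,"z":-13,"wx":0,"wy":39,"wz":0,"grip":0.3},
    {"x":-25,"y":0,"z":-8,"wx":0,"wy":45,"wz":0,"grip":0.3},
    {"x":-25,"y":0,"z":-8,"wx":0,"wy":45,"wz":0,"grip":0.3}
  ]
}}

```text
t: 14.03
eef_pos: [568.9, 178.8, 125.1]
eef_rot: [-2.125, -2.126, -0.189]
wrist_force: [0.4, -0.5, -5.5]
opening: 0.588
gripper_force: 50.0
```

```bash
cat >> h.py <<'E'
T2=np.array([569.74,197.56,106.03]); R2=R.from_rotvec([1.869,1.876,-0.587]); MID2=np.array([569.6,201,79.]); ex=np.array([1.,0,0])
def lay(h,k=1.):
    Q=R.from_rotvec(ex*np.pi/2*k); mid=MID2+(np.array([570,205,21.])-MID2)*k+h*UP; return mid+Q.apply(T2-MID2),Q*R2
E
python3 - <<'E'
from h import *
o=get_obs(); print(o["eef_pos"],o["wrist_force"],o["joint_pos"].round(2)); rel(*lay(50,.75)); rel(*lay(35))
E
```

```text
[568.8528913  178.83843018 125.05880157] [ 0.37318289 -0.54089104 -5.47292335] [ 0.11  0.54  1.76  0.24  0.84 -0.05]
xyz [-6.9  1.3 31.7] w [-0.4 22.2 -0.1] dist 32 ang 22
xyz [-13.9   1.5  71.2] w [-0.4 44.7 -0.1] dist 73 ang 45
```

Emit:
{"api": "arm_command", "payload": {
  "steps": [
    {"x":-2,"y":0.4,"z":9,"wx":0,"wy":6,"wz":0,"grip":0.3},
    {"x":-4,"y":0.8,"z":18,"wx":0,"wy":12.5,"wz":0,"grip":0.3},
    {"x":-6,"y":1,"z":28,"wx":0,"wy":19,"wz":0,"grip":0.3},
    {"x":-8,"y":1.3,"z":38,"wx":0,"wy":25.5,"wz":0,"grip":0.3},
    {"x":-10,"y":1.5,"z":49,"wx":-0.3,"wy":32,"wz":0,"grip":0.3},
    {"x":-12,"y":1.5,"z":60,"wx":-0.4,"wy":38.5,"wz":0,"grip":0.3},
    {"x":-14,"y":1.5,"z":71,"wx":-0.4,"wy":44.7,"wz":0,"grip":0.3},
    {"x":-14,"y":1.5,"z":71,"wx":-0.4,"wy":44.7,"wz":0,"grip":0.3}
  ]
}}

```text
t: 14.7
eef_pos: [569.4, 178.9, 49.6]
eef_rot: [-1.645, -1.641, -0.851]
wrist_force: [-2.4, -0.4, -5.3]
opening: 0.585
gripper_force: 50.0
```

Run:
```python
from h import *
o=get_obs(); print(o["eef_pos"],o["wrist_force"]); rel(*lay(8));rel(*lay(0))
im=snapshot("scene"); cv2.imwrite("pics/s7.png",cv2.resize(im[110:260,230:380,::-1],None,fx=4,fy=4,interpolation=cv2.INTER_CUBIC))
```

```text
[569.35495713 178.85286517  49.6086103 ] [-2.39957671 -0.40855061 -5.33228641]
xyz [-20.2   0.9  13.1] w [-0.3  0.1 -0.4] dist 24 ang 1
xyz [-26.7   0.9  17.7] w [-0.3  0.1 -0.4] dist 32 ang 1
```

View pics/s7.png

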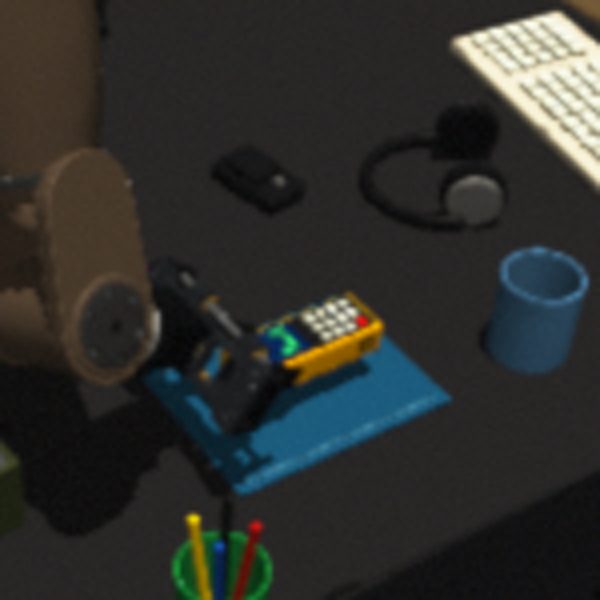

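The crop shows it face up and level just above the mat, screen at (285,340) and keys at (335,318). Lower it, creeping at the end.

Emit:
{"api": "arm_command", "payload": {
  "steps": [
    {"x":-7,"y":0.3,"z":4.5,"wx":0,"wy":0,"wz":0,"grip":0.3},
    {"x":-14,"y":0.6,"z":9,"wx":0,"wy":0,"wz":0,"grip":0.3},
    {"x":-20,"y":0.9,"z":13,"wx":-0.3,"wy":0,"wz":-0.3,"grip":0.3},
    {"x":-22,"y":0.9,"z":14.5,"wx":-0.3,"wy":0,"wz":-0.3,"grip":0.3},
    {"x":-23,"y":0.9,"z":15.2,"wx":-0.3,"wy":0,"wz":-0.3,"grip":0.3},
    {"x":-23.5,"y":0.9,"z":15.5,"wx":-0.3,"wy":0,"wz":-0.3,"grip":0.3},
    {"x":-23.5,"y":0.9,"z":15.5,"wx":-0.3,"wy":0,"wz":-0.3,"grip":0.3}
  ]
}}

```text
t: 15.33
eef_pos: [572.2, 179.2, 26.4]
eef_rot: [-1.645, -1.655, -0.865]
wrist_force: [0.3, 0.4, -4.1]
opening: 0.588
gripper_force: 50.0
```

Run:
```python
from h import *
o=get_obs(); print(o["eef_pos"],o["wrist_force"]); rel(*lay(0))
```

```text
[572.23053419 179.21235919  26.43168192] [ 0.33069787  0.35580971 -4.14576758]
xyz [-7.9 -2.2  4.1] w [0.3 0.3 0.4] dist 9 ang 1
```

Emit:
{"api": "arm_command", "payload": {
  "steps": [
    {"x":-2,"y":0,"z":1.2,"wx":0,"wy":0,"wz":0,"grip":0.3},
    {"x":-4,"y":0,"z":2.5,"wx":0,"wy":0,"wz":0,"grip":0.3},
    {"x":-5,"y":0,"z":3.2,"wx":0,"wy":0,"wz":0,"grip":0.3},
    {"x":-5.6,"y":0,"z":3.6,"wx":0,"wy":0,"wz":0,"grip":0.3},
    {"x":-5.6,"y":0,"z":3.6,"wx":0,"wy":0,"wz":0,"grip":0.3}
  ]
}}

```text
t: 15.75
eef_pos: [572.3, 178.7, 19.3]
eef_rot: [-1.645, -1.654, -0.865]
wrist_force: [0.6, -0.1, -3.7]
opening: 0.588
gripper_force: 50.0
```

Emit:
{"api": "arm_command", "payload": {
  "steps": [
    {"x":-0.8,"y":0,"z":0.6,"wx":0,"wy":0,"wz":0,"grip":0.3},
    {"x":-1.2,"y":0,"z":0.8,"wx":0,"wy":0,"wz":0,"grip":0.3},
    {"x":-1.6,"y":0,"z":1.1,"wx":0,"wy":0,"wz":0,"grip":0.3},
    {"x":-1.6,"y":0,"z":1.1,"wx":0,"wy":0,"wz":0,"grip":0.3}
  ]
}}

```text
t: 16.08
eef_pos: [572.3, 178.8, 18.6]
eef_rot: [-1.643, -1.653, -0.867]
wrist_force: [-2.1, -4.8, 6.7]
opening: 0.585
gripper_force: 50.0
```

Contact. Relax the grip, then open.

Emit:
{"api": "arm_command", "payload": {
  "steps": [
    {"x":0,"y":0,"z":0,"wx":0,"wy":0,"wz":0,"grip":0.3},
    {"x":0,"y":0,"z":0,"wx":0,"wy":0,"wz":0,"grip":0.3}
  ],
  "squeeze": 5
}}

```text
t: 16.25
eef_pos: [572.5, 178.7, 18.0]
eef_rot: [-1.645, -1.654, -0.866]
wrist_force: [0.1, -2.0, 4.7]
opening: 0.588
gripper_force: 5.0
```

Emit:
{"api": "arm_command", "payload": {
  "steps": [
    {"x":0,"y":0,"z":0,"wx":0,"wy":0,"wz":0,"grip":0.65},
    {"x":0,"y":0,"z":0,"wx":0,"wy":0,"wz":0,"grip":0.8},
    {"x":0,"y":0,"z":0,"wx":0,"wy":0,"wz":0,"grip":0.86},
    {"x":0,"y":0,"z":-5,"wx":0,"wy":0,"wz":0,"grip":0.86},
    {"x":0,"y":0,"z":-25,"wx":0,"wy":0,"wz":0,"grip":0.86},
    {"x":0,"y":0,"z":-60,"wx":0,"wy":0,"wz":0,"grip":0.86},
    {"x":0,"y":0,"z":-95,"wx":0,"wy":0,"wz":0,"grip":0.86}
  ]
}}

```text
t: 16.83
eef_pos: [570.8, 100.7, 72.6]
eef_rot: [-1.644, -1.654, -0.863]
wrist_force: [1.2, -0.8, 0.6]
opening: 0.859
gripper_force: 0.0
```

Run:
```python
from h import *
o=get_obs(); print(o["eef_pos"],o["joint_pos"].round(2),o["t"])
im=snapshot("top"); cv2.imwrite("pics/t8.png",cv2.resize(im[:,:,::-1],None,fx=1.5,fy=1.5,interpolation=cv2.INTER_CUBIC))
```

```text
[570.78325529 100.65271417  72.63056871] [-0.32  0.79  1.85  1.    1.18 -1.06] 16.8333
```

View pics/t8.png

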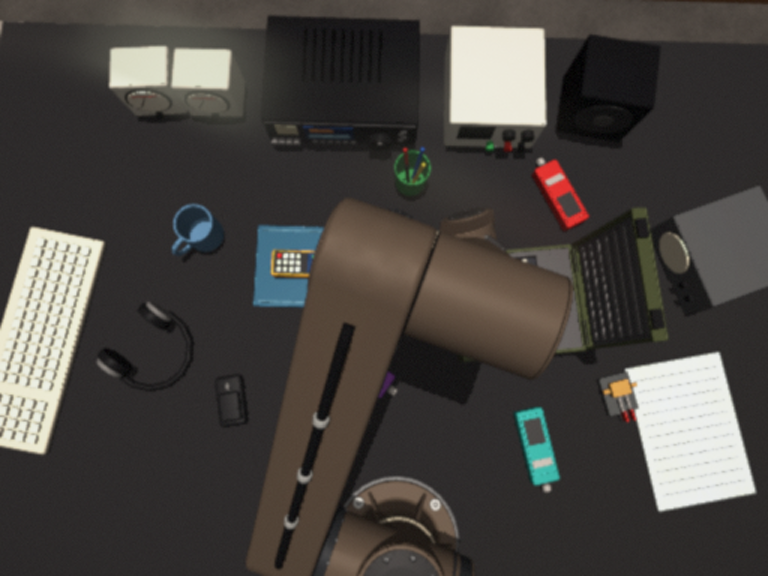

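The picture shows the analyser face up on the mat at (295,263), ends well within it, gripper withdrawn; bystanders look unmoved. Now the lid: push it from behind with shut fingertips along its arc.

```bash
cat >> h.py <<'E'
def lidp(phi,rho,gap,x=-10): # fingertip point on lid outer face
    u=np.cos(phi)*YC+np.sin(phi)*UP; n=-np.sin(phi)*YC+np.cos(phi)*UP
    return cw(x,-125,80)+rho*u+(26+gap)*n
E
python3 - <<'E'
from h import *
for ph in (1.6,1.7,1.8,1.95):
    u=np.cos(ph)*YC+np.sin(ph)*UP; n=-np.sin(ph)*YC+np.cos(ph)*UP; P=cw(0,-125,80)+250*u+24*n; print(ph,proj("top",P).round(0),proj("scene",P).round(0))
o=get_obs(); 
for tl in(30,45):
  d=dirz(tl,YC); Rt=tool(d,XC); x=o["joint_pos"]; print("tilt",tl)
  for P in [np.array([560,60,380.]),np.array([520,-200,430.]),lidp(1.7,215,60)+[0,0,120],lidp(1.7,215,40)]+[lidp(p,215,0) for p in(1.7,1.4,1.1,.8,.5,.2,0)]: print(P.round(0),end=" "); x,_=IK(P,Rt,x)
E
```

```text
1.6 [[433. 181.]] [[122. 187.]]
1.7 [[442. 180.]] [[114. 192.]]
1.8 [[451. 180.]] [[106. 197.]]
1.95 [[461. 180.]] [[ 95. 207.]]
tilt 30
[560.  60. 380.] IK ok [-0.24  0.33  1.48  0.48  1.55 -0.44]
[ 520. -200.  430.] IK ok [-0.66  0.39  1.26  0.38  1.86 -0.75]
[ 515. -474.  402.] IK ok [-0.93  0.73  0.72  0.29  2.13 -0.96]
[ 512. -454.  285.] IK ok [-0.92  0.73  1.01  0.26  1.85 -1.04]
[ 507. -415.  290.] IK ok [-0.9   0.67  1.12  0.27  1.8  -1.02]
[ 499. -351.  296.] IK ok [-0.85  0.58  1.27  0.29  1.73 -1.  ]
[ 490. -288.  283.] IK ok [-0.79  0.52  1.42  0.31  1.63 -0.97]
[ 483. -232.  252.] IK ok [-0.74  0.48  1.57  0.33  1.51 -0.96]
[ 477. -187.  206.] IK ok [-0.69  0.49  1.7   0.36  1.37 -0.97]
[ 473. -158.  148.] IK ok [-0.65  0.54  1.8   0.39  1.22 -1.  ]
[ 472. -149.  106.] IK ok [-0.64  0.59  1.84  0.41  1.12 -1.03]
tilt 45
[560.  60. 380.] IK ok [-0.33  0.38  1.51  0.69  1.65 -0.55]
[ 520. -200.  430.] IK ok [-0.72  0.47  1.23  0.54  2.02 -0.76]
[ 515. -474.  402.] IK ok [-0.97  0.85  0.59  0.48  2.37 -0.87]
[ 512. -454.  285.] IK ok [-0.95  0.84  0.89  0.39  2.1  -1.01]
[ 507. -415.  290.] IK ok [-0.93  0.78  1.02  0.39  2.03 -1.01]
[ 499. -351.  296.] IK ok [-0.89  0.68  1.19  0.41  1.95 -1.  ]
[ 490. -288.  283.] IK ok [-0.84  0.62  1.36  0.42  1.84 -1.  ]
[ 483. -232.  252.] IK ok [-0.79  0.58  1.51  0.44  1.71 -1.02]
[ 477. -187.  206.] IK ok [-0.75  0.59  1.64  0.47  1.57 -1.04]
[ 473. -158.  148.] IK ok [-0.72  0.64  1.74  0.49  1.43 -1.09]
[ 472. -149.  106.] IK ok [-0.71  0.7   1.77  0.51  1.34 -1.13]
```

Run:
```python
from h import *
Rt=tool(dirz(35,YC),XC); o=get_obs(); rel(np.array([560,60,380.]),Rt)
ps=[np.array([560,60,380.]),np.array([520,-200,430.]),lidp(1.7,215,60)+[0,0,120],lidp(1.7,215,40)]
for a,b in zip(ps,ps[1:]): print(a.round(),b.round(),Rt.inv().apply(b-a).round(0))
```

```text
xyz [ 227.4   -7.7 -205.1] w [  6.1 -19.6  -4.8] dist 306 ang 21
[560.  60. 380.] [ 520. -200.  430.] [-178.  -74. -186.]
[ 520. -200.  430.] [ 515. -474.  402.] [-238.  -41. -132.]
[ 515. -474.  402.] [ 512. -454.  285.] [-51.   0. 108.]
```

Emit:
{"api": "arm_command", "payload": {
  "steps": [
    {"x":28,"y":-1,"z":-26,"wx":1,"wy":-2,"wz":-1,"grip":0},
    {"x":56,"y":-2,"z":-51,"wx":2,"wy":-5,"wz":-1.5,"grip":0},
    {"x":85,"y":-3,"z":-77,"wx":2.5,"wy":-7,"wz":-2,"grip":0},
    {"x":113,"y":-4,"z":-102,"wx":3,"wy":-10,"wz":-2.5,"grip":0},
    {"x":142,"y":-5,"z":-128,"wx":4,"wy":-12,"wz":-3,"grip":0},
    {"x":170,"y":-6,"z":-154,"wx":4.5,"wy":-15,"wz":-3.5,"grip":0},
    {"x":199,"y":-7,"z":-180,"wx":5,"wy":-17,"wz":-4,"grip":0},
    {"x":227,"y":-8,"z":-205,"wx":6,"wy":-19.6,"wz":-4.8,"grip":0},
    {"x":227,"y":-8,"z":-205,"wx":6,"wy":-19.6,"wz":-4.8,"grip":0}
  ]
}}

```text
t: 17.63
eef_pos: [560.4, 64.6, 383.7]
eef_rot: [-1.734, -1.988, -0.552]
wrist_force: [0.9, 0.1, 1.5]
opening: 0.287
gripper_force: 0.0
```

Emit:
{"api": "arm_command", "payload": {
  "steps": [
    {"x":-25,"y":-11,"z":-27,"wx":0,"wy":0,"wz":0,"grip":0},
    {"x":-50,"y":-21,"z":-53,"wx":0,"wy":0,"wz":0,"grip":0},
    {"x":-76,"y":-32,"z":-80,"wx":0,"wy":0,"wz":0,"grip":0},
    {"x":-102,"y":-42,"z":-106,"wx":0,"wy":0,"wz":0,"grip":0},
    {"x":-127,"y":-53,"z":-133,"wx":0,"wy":0,"wz":0,"grip":0},
    {"x":-153,"y":-63,"z":-160,"wx":0,"wy":0,"wz":0,"grip":0},
    {"x":-178,"y":-74,"z":-186,"wx":0,"wy":0,"wz":0,"grip":0},
    {"x":-210,"y":-80,"z":-204,"wx":0,"wy":0,"wz":0,"grip":0},
    {"x":-242,"y":-85,"z":-222,"wx":0,"wy":0,"wz":0,"grip":0},
    {"x":-274,"y":-90,"z":-240,"wx":0,"wy":0,"wz":0,"grip":0}
  ]
}}

```text
t: 18.47
eef_pos: [517.4, -307.9, 414.8]
eef_rot: [-1.732, -1.975, -0.546]
wrist_force: [0.9, 0.2, 0.2]
opening: 0.009
gripper_force: 0.0
```

Run:
```python
from h import *
Rt=tool(dirz(35,YC),XC); o=get_obs(); print(o["eef_pos"],o["t"]); rel(lidp(1.7,215,60)+[0,0,120],Rt); rel(lidp(1.7,215,40),Rt)
```

```text
[ 517.3832328  -307.90740277  414.76806551] 18.4667
xyz [-141.5  -24.4  -83.9] w [-0.1 -0.1 -0. ] dist 166 ang 0
xyz [-192.8  -24.2   23.5] w [-0.1 -0.1 -0. ] dist 196 ang 0
```

Emit:
{"api": "arm_command", "payload": {
  "steps": [
    {"x":-35,"y":-6,"z":-21,"wx":0,"wy":0,"wz":0,"grip":0},
    {"x":-70,"y":-12,"z":-42,"wx":0,"wy":0,"wz":0,"grip":0},
    {"x":-105,"y":-18,"z":-63,"wx":0,"wy":0,"wz":0,"grip":0},
    {"x":-141,"y":-24,"z":-84,"wx":0,"wy":0,"wz":0,"grip":0},
    {"x":-141,"y":-24,"z":-84,"wx":0,"wy":0,"wz":0,"grip":0},
    {"x":-158,"y":-24,"z":-48,"wx":0,"wy":0,"wz":0,"grip":0},
    {"x":-175,"y":-24,"z":-12,"wx":0,"wy":0,"wz":0,"grip":0},
    {"x":-193,"y":-24,"z":23,"wx":0,"wy":0,"wz":0,"grip":0},
    {"x":-193,"y":-24,"z":23,"wx":0,"wy":0,"wz":0,"grip":0}
  ]
}}

```text
t: 19.22
eef_pos: [511.6, -450.6, 277.7]
eef_rot: [-1.725, -1.964, -0.547]
wrist_force: [0.7, 0.2, -0.8]
opening: 0.007
gripper_force: 0.0
```

Run:
```python
from h import *
Rt=tool(dirz(35,YC),XC); o=get_obs(); print(o["eef_pos"],o["wrist_force"]); T0=o["eef_pos"]; print(lidp(1.7,215,40))
for p in (1.7,1.55,1.4,1.25,1.1,.95,.8,.65,.5,.35,.2,.1,.03): print(p,Rt.inv().apply(lidp(p,215,-3)-T0).round(0),lidp(p,215,-3).round())
```

```text
[ 511.56308463 -450.64714702  277.69097441] [ 0.69484704  0.19571373 -0.80789805]
[ 512.08865846 -454.07014445  284.70419762]
1.7 [39.  0. 12.] [ 507. -412.  290.]
1.55 [68.  0. 26.] [ 502. -380.  295.]
1.4 [95.  0. 45.] [ 498. -348.  296.]
1.25 [119.   0.  67.] [ 494. -316.  291.]
1.1 [139.   0.  92.] [ 490. -285.  282.]
0.95 [155.   0. 120.] [ 486. -256.  268.]
0.8 [167.   0. 150.] [ 483. -230.  250.]
0.65 [174.   0. 182.] [ 479. -206.  228.]
0.5 [176.   0. 214.] [ 477. -186.  203.]
0.35 [174.   0. 247.] [ 475. -169.  175.]
0.2 [166.   0. 278.] [ 473. -157.  145.]
0.1 [159.   0. 298.] [ 472. -152.  124.]
0.03 [152.   0. 312.] [ 472. -149.  109.]
```

Emit:
{"api": "arm_command", "payload": {
  "steps": [
    {"x":20,"y":0,"z":6,"wx":0,"wy":0,"wz":0,"grip":0},
    {"x":39,"y":0,"z":12,"wx":0,"wy":0,"wz":0,"grip":0},
    {"x":54,"y":0,"z":19,"wx":0,"wy":0,"wz":0,"grip":0},
    {"x":68,"y":0,"z":26,"wx":0,"wy":0,"wz":0,"grip":0},
    {"x":82,"y":0,"z":35,"wx":0,"wy":0,"wz":0,"grip":0},
    {"x":95,"y":0,"z":45,"wx":0,"wy":0,"wz":0,"grip":0},
    {"x":107,"y":0,"z":56,"wx":0,"wy":0,"wz":0,"grip":0},
    {"x":119,"y":0,"z":67,"wx":0,"wy":0,"wz":0,"grip":0},
    {"x":129,"y":0,"z":80,"wx":0,"wy":0,"wz":0,"grip":0},
    {"x":139,"y":0,"z":92,"wx":0,"wy":0,"wz":0,"grip":0}
  ]
}}

```text
t: 20.05
eef_pos: [491.6, -287.7, 291.9]
eef_rot: [-1.734, -1.978, -0.546]
wrist_force: [0.1, -2.3, -0.7]
opening: 0.007
gripper_force: 1.0
```

Run:
```python
from h import *
Rt=tool(dirz(35,YC),XC); o=get_obs(); print(o["eef_pos"],o["wrist_force"]); T0=lidp(1.1,215,-3); print(T0)
for p in (1.0,.9,.8,.7,.6,.5,.4,.3,.2,.1,.03): print(p,Rt.inv().apply(lidp(p,215,-3)-T0).round(0))
print([(d["location"],d["score"]) for d in landmark_of("lid_edge","scene")][:3])
for p in(1,1.1,1.2,1.3,1.6):
    u=np.cos(p)*YC+np.sin(p)*UP; n=-np.sin(p)*YC+np.cos(p)*UP; print(p,proj("scene",cw(0,-125,80)+250*u+24*n).round())
```

```text
[ 491.61731441 -287.72309052  291.92986753] [ 0.13603757 -2.25608765 -0.74696959]
[ 489.87612346 -285.34919032  282.04229321]
1.0 [11.  0. 18.]
0.9 [21. -0. 38.]
0.8 [28. -0. 58.]
0.7 [33. -0. 79.]
0.6 [ 36.  -0. 101.]
0.5 [ 37.  -0. 122.]
0.4 [ 36.  -0. 144.]
0.3 [ 33.  -0. 165.]
0.2 [ 27.  -0. 186.]
0.1 [ 20.  -0. 206.]
0.03 [ 13.  -0. 220.]
[([119.6, 189.7], 0.69)]
1 [[171. 173.]]
1.1 [[164. 173.]]
1.2 [[156. 175.]]
1.3 [[147. 176.]]
1.6 [[122. 187.]]
```

Emit:
{"api": "arm_command", "payload": {
  "steps": [
    {"x":11,"y":0,"z":20,"wx":0,"wy":0,"wz":0,"grip":0},
    {"x":21,"y":0,"z":40,"wx":0,"wy":0,"wz":0,"grip":0},
    {"x":28,"y":0,"z":60,"wx":0,"wy":0,"wz":0,"grip":0},
    {"x":33,"y":0,"z":81,"wx":0,"wy":0,"wz":0,"grip":0},
    {"x":36,"y":0,"z":103,"wx":0,"wy":0,"wz":0,"grip":0},
    {"x":37,"y":0,"z":124,"wx":0,"wy":0,"wz":0,"grip":0},
    {"x":36,"y":0,"z":146,"wx":0,"wy":0,"wz":0,"grip":0},
    {"x":33,"y":0,"z":167,"wx":0,"wy":0,"wz":0,"grip":0},
    {"x":27,"y":0,"z":188,"wx":0,"wy":0,"wz":0,"grip":0},
    {"x":24,"y":0,"z":196,"wx":0,"wy":0,"wz":0,"grip":0}
  ]
}}

```text
t: 20.93
eef_pos: [473.9, -156.2, 142.9]
eef_rot: [-1.731, -1.974, -0.546]
wrist_force: [-0.5, 0.4, 0.8]
opening: 0.005
gripper_force: 0.6
```

Run:
```python
from h import *
Rt=tool(dirz(35,YC),XC); o=get_obs(); print(o["eef_pos"],o["wrist_force"],o["t"]); rel(lidp(.1,215,0),Rt); rel(lidp(0,215,0),Rt)
snapshot("scene");print([(d["location"],d["score"]) for d in landmark_of("lid_edge","scene")][:3])
for p in(0,.1,.2,.3):
    u=np.cos(p)*YC+np.sin(p)*UP; n=-np.sin(p)*YC+np.cos(p)*UP; print(p,proj("scene",cw(0,-125,80)+250*u+24*n).round())
```

```text
[ 473.90284005 -156.2267527   142.86292371] [-0.54818513  0.44450445  0.79334682] 20.9333
xyz [-5.5 -1.  15.1] w [-0.1 -0.2 -0. ] dist 16 ang 0
xyz [-14.8  -0.9  34.7] w [-0.1 -0.2 -0. ] dist 38 ang 0
[([151.7, 241.7], 0.51), ([360.8, 198.9], 0.46)]
0 [[216. 202.]]
0.1 [[215. 197.]]
0.2 [[213. 193.]]
0.3 [[210. 189.]]
```

Emit:
{"api": "arm_command", "payload": {
  "steps": [
    {"x":-3,"y":0,"z":8,"wx":0,"wy":0,"wz":0,"grip":0},
    {"x":-6,"y":0,"z":15,"wx":0,"wy":0,"wz":0,"grip":0},
    {"x":-9,"y":0,"z":22,"wx":0,"wy":0,"wz":0,"grip":0},
    {"x":-12,"y":0,"z":28,"wx":0,"wy":0,"wz":0,"grip":0},
    {"x":-14,"y":0,"z":32,"wx":0,"wy":0,"wz":0,"grip":0},
    {"x":-15,"y":0,"z":34,"wx":0,"wy":0,"wz":0,"grip":0},
    {"x":-15,"y":0,"z":35,"wx":0,"wy":0,"wz":0,"grip":0},
    {"x":-15,"y":0,"z":35,"wx":0,"wy":0,"wz":0,"grip":0}
  ]
}}

```text
t: 21.7
eef_pos: [473.0, -150.1, 110.4]
eef_rot: [-1.732, -1.978, -0.549]
wrist_force: [-8.8, -13.5, 55.4]
opening: 0.008
gripper_force: 27.5
```

The firm stop at 110 mm, with the fingertip's lower corner below the TCP, means the lid is closed. Back off and check.

Emit:
{"api": "arm_command", "payload": {
  "steps": [
    {"x":3,"y":0,"z":-8,"wx":0,"wy":0,"wz":0,"grip":0},
    {"x":15,"y":0,"z":-40,"wx":0,"wy":0,"wz":0,"grip":0},
    {"x":30,"y":0,"z":-70,"wx":0,"wy":0,"wz":0,"grip":0},
    {"x":45,"y":0,"z":-100,"wx":0,"wy":0,"wz":0,"grip":0},
    {"x":45,"y":0,"z":-130,"wx":0,"wy":0,"wz":0,"grip":0},
    {"x":45,"y":0,"z":-165,"wx":0,"wy":0,"wz":0,"grip":0},
    {"x":45,"y":0,"z":-165,"wx":0,"wy":0,"wz":0,"grip":0}
  ]
}}

```text
t: 22.28
eef_pos: [481.5, -209.4, 271.0]
eef_rot: [-1.737, -1.981, -0.547]
wrist_force: [0.4, -0.2, 0.3]
opening: 0.004
gripper_force: 0.0
```

Run:
```python
from h import *
o=get_obs(); print(o["eef_pos"],o["wrist_force"],o["t"])
for n in("scene","top"):
    im=snapshot(n); print(n,"edge",[(np.round(d["location"]),round(d["score"],2)) for d in landmark_of("lid_edge",n)][:3])
    for p in(0,.06,.12):
        u=np.cos(p)*YC+np.sin(p)*UP; nn=-np.sin(p)*YC+np.cos(p)*UP; print(p,[proj(n,cw(s,-125,80)+250*u+24*nn).round(1).tolist()[0] for s in(-110,0,110)])
    for k in("head","mid","foot"): print(k,[(np.round(d["location"]).tolist(),round(d["score"],2)) for d in landmark_of("analyser_"+k,n)][:5], proj(n,[572,205-{"head":75,"mid":0,"foot":-75}[k],21]).round())
    if n=="scene":
        hsv=cv2.cvtColor(im,cv2.COLOR_RGB2HSV); m=cv2.inRange(hsv,(28,60,25),(50,255,140)); m[:140]=0;m[290:]=0;m[:,:130]=0;m[:,250:]=0
        c=max(cv2.findContours(m,0,2)[0],key=cv2.contourArea); print("green",cv2.boundingRect(c),cv2.approxPolyDP(c,4,True)[:,0].tolist())
        for z in(80,106): print(z,proj(n,[cw(x,y,z) for x,y in((-110,-125),(110,-125),(110,125),(-110,125))]).round().tolist())
```

```text
[ 481.51546528 -209.35247116  271.04727212] [ 0.42597063 -0.20610213  0.26958251] 22.2833
scene edge [(array([217., 200.]), 0.86)]
0 [[200.8, 185.7], [216.5, 201.7], [233.8, 219.4]]
0.06 [[199.9, 182.9], [215.6, 198.8], [233.0, 216.6]]
0.12 [[198.7, 180.1], [214.4, 196.1], [232.0, 213.9]]
head [([142.0, 185.0], 0.8), ([205.0, 314.0], 0.78), ([290.0, 209.0], 0.76), ([218.0, 204.0], 0.56)] [[288. 210.]]
mid [([304.0, 199.0], 0.86), ([153.0, 190.0], 0.78), ([253.0, 186.0], 0.59)] [[304. 202.]]
foot [([166.0, 296.0], 0.91), ([162.0, 203.0], 0.72), ([320.0, 195.0], 0.63), ([270.0, 182.0], 0.56)] [[320. 196.]]
green (139, 186, 97, 91) [[202, 186], [139, 215], [172, 276], [235, 240], [233, 219]]
80 [[139.0, 220.0], [168.0, 261.0], [234.0, 224.0], [202.0, 190.0]]
106 [[137.0, 215.0], [166.0, 256.0], [234.0, 219.0], [201.0, 185.0]]
top edge [(array([307., 202.]), 0.68)]
0 [[310.2, 240.9], [305.7, 204.2], [301.2, 168.6]]
0.06 [[311.7, 240.7], [307.0, 203.6], [302.5, 167.4]]
0.12 [[313.4, 240.5], [308.7, 202.8], [304.1, 166.3]]
head [([224.0, 175.0], 0.66), ([261.0, 258.0], 0.61), ([362.0, 111.0], 0.6), ([135.0, 159.0], 0.3)] [[228. 176.]]
mid [([202.0, 176.0], 0.77), ([371.0, 126.0], 0.66), ([240.0, 245.0], 0.6)] [[205. 176.]]
foot [([185.0, 175.0], 0.7), ([386.0, 149.0], 0.64)] [[182. 175.]]
```

Lid corners match the closed pose and the analyser is on the mat. Handing in.

```bash
python3 -c "
from workcell import *
print(sign_off())"
```

```text
the job is handed in; nothing more can be done
None
```

I lifted the analyser connector end first (about 30°), took it out, turned it over and set it face up on the mat. I then closed the lid, and camera checks fit both end poses. The job is handed in at about 22.5 s; no verdict was shown.

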